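# Change the sample between the optics of a beamline stage

### The arm

A 6-joint arm with a two-finger parallel gripper is mounted at the origin on the work surface. World frame = base frame: x ahead of the robot, y to its left, z up, the work surface at z = 0. Lengths are in mm, angles in rad, forces in N, time in s.
With the tool pointing down it reaches from about 400 to 825 mm from the base axis. Payload 7 kg.
Tool frame: the origin (TCP) lies on the front face of the gripper's body, between the roots of the fingers; the fingertips stand 73 mm ahead of it and the grasp point (between the pads) lies ctrl.tcp_to_grasp ahead of it (ctrl.tcp_to_grasp is the distance from the TCP to the grasp point, in mm); z points along the fingers, y is the direction in which the jaws open and shut (so a half turn about z gives the same grasp; the last joint's range is limited). The gripper opens to 85 mm and grips with 20 to 120 N. Pads are 22 mm wide; open, the fingers measure 114 mm over their backs; the gripper's body (76 mm by 85 mm) begins 54 mm behind the grasp point. The pads swing forward as they close: fully open they stand 13 mm farther back than shut.
Start: joints at [1.504, 0.359, 0.012, 0, -1.224, -0.288], TCP at [234.504, 632.932, 303.902] pointing down, gripper open.
Joint ranges: [-3.07, 3.07], [-1.43, 2.12], [-1.02, 1.25], [-3.03, 1.67], [-3.05, -0], [-3.03, 3.03]. Speed limits (rad/s): [2.39, 2.39, 3.01, 3.14, 3.14, 3.14].

### API

Orientations are given as a unit quaternion [x, y, z, w].
In Python, from rig import telemetry, imaging, job_done, models, ctrl gives the robot as it stands.
- The arm moves only by the tool arm_command, never from a script. Its argument "steps" is a list of rows, each a list of 3 entries, a list of its own where there are three numbers: the shift along the tool's x, y, z in mm, then the turn about the tool's z in degrees, then the closure in counts, from 0 (fully open) to 255 (shut). A call has 1 to 8 rows; each row shifts and turns the commanded pose from where the row before left it, along the tool's axes as they then stand; what a row does not reach is not made up. A row lasts 1/12 s, in which the tool goes at most 41.7 mm and 7.16 degrees, less where a joint would pass 70% of its speed; a pose out of reach is approached as far as the arm can. A call with a gripper value outside its range is refused whole. The fingers move at their own pace and stop on an object; "force" is the grip in N (left out, the last holds). Time passes only in rows, so rows that do not move let the fingers close. It gives the time, the measured TCP pose, the force and the opening at its end, in the units of the state.
- telemetry.state(): the state, without advancing time (a new reading comes with each control period).
- imaging.read_camera(name): name is "scene" or "top" or "wrist"; returns a dict with "img" (384x512x3 uint8, blue, green, red), "depth" (384x512 float32, mm along the optical axis (not along the pixel's ray), 0 where there is no reading), "mtx" (3x3 intrinsics, pixels), "cam_to_world" (4x4, takes a point from camera to world coordinates); the wrist camera has in their place "mount" (4x4, takes a point from camera to tool coordinates, whose origin is the TCP and whose axes are the flange's). Camera axes: x right, y down, z forward; pixel columns grow to the right and rows downward; lengths in mm; the calibration is good to about 2 mm. A picture is of the moment at which its call begins: read the wrist's pose just before it.
- job_done(): hands the job in, once; it reports no verdict.
Trained networks look in the newest picture that a camera, given by its name, has taken for a name from the list of things; names that differ only in an ending like _2 or _b are one class to them, and where a whole thing is asked for, a point or a joint stands for the part that bears it (a point fixed in the world has none). Each returns a list of dicts, best first, with "confidence" (0 to 1); they miss things now and then, are a little off and sometimes report something else, mostly with a low value. They report only what shows in the picture. A call takes as long as a camera call. They do not tell look-alikes from the thing itself.
- models.search_frame(target, camera): "bbox" ([left, top, right, bottom] in pixels, round what is visible of it).
- models.trace(target, camera): "pixels" (384x512 bool, what is visible of it) and "bbox" ([left, top, right, bottom] in pixels, round what is visible of it).
The state is a dict: "t": time; "joint_positions": joint angles; "joint_velocities": joint speeds; "effort": joint torques, N m; "eef_pos": TCP position; "orientation": TCP orientation; "contact_force": force on the tool from outside, world axes, zero at the start; "ft_torque": the same for the moment, N m; "finger_gap": opening from 0.0 (shut) to 1.0 (fully open).
Only numpy, scipy, OpenCV 4.12 (cv2) and the standard library are available. Lean on these libraries where they do the work, as an engineer would, in place of code of your own. Each camera call takes 0.05 s, during which the arm holds its last target.

### The job

The sample on the stage has been exposed and has to be changed: stand the lens and the filter that hem it in on the black parking mat, drop the red-capped capsule through the funnel into the shielded pot, and stand the green-capped capsule from the rack in the stage's cup. Then put both optics back, each upright and square on the middle of the seat plate of its own colour, blue to blue and yellow to yellow. Never tip an optic over, and leave the white-capped standard in the rack alone.

Things in the scene. Friction and masses are not known exactly. Their poses are not given: they have to be found in the camera images.
- lens_mid (a point): Lens (clear glass) in a black ring mount, 165 mm tall, 0.45 kg. Blue foot 66 (x) x 42 (y) x 12 mm; upright ring 84 mm across in its x-z plane, 28 mm thick, top 120 mm up; above it a blue grip tab 22 mm (x) by 20 mm (y), bare from 125 to 165 mm up. Point: its centre, 82.5 mm above the underside, below the tab's middle. Same when turned half round. Starts on the blue seat plate.
- filter_mid (a point): Filter (amber glass) in a black ring mount, 165 mm tall, 0.45 kg. Yellow foot 66 (x) x 42 (y) x 12 mm; upright ring 84 mm across in its x-z plane, 28 mm thick, top 120 mm up; above it a yellow grip tab 22 mm (x) by 20 mm (y), bare from 125 to 165 mm up. Point: its centre, 82.5 mm above the underside, below the tab's middle. Same when turned half round. Starts on the yellow seat plate.
- exposed_mid (a point): Sample capsule with a red cap: upright cylinder 24 mm in diameter, 56 mm tall, 60 g, aluminium body with a glass band, the cap being its top 22 mm. The point is its centre, 28 mm above its underside. The exposed sample; at the start it stands in the cup of the stage, with the two optics close on either side.
- fresh_mid (a point): Sample capsule with a green cap: upright cylinder 24 mm in diameter, 56 mm tall, 60 g, aluminium body with a glass band, the cap being its top 22 mm. The point is its centre, 28 mm above its underside. The new sample; it stands in one of the two wells (29 mm wide, 16 mm deep, 76 mm apart) of the grey rack, a fixed block 150 x 60 x 24 mm.
- standard_mid (a point): Sample capsule with a white cap: upright cylinder 24 mm in diameter, 56 mm tall, 60 g, aluminium body with a glass band, the cap being its top 22 mm. The point is its centre, 28 mm above its underside. The reference standard, in the other well of the rack: a bystander that stays there (moving it more than 10 mm, or laying it over, fails).
- lens_seat_top (a point): Blue seat plate, fixed to the table beside the sample stage: 84 mm (its x) by 56 mm (its y), flat top 8 mm above the table, no rim. The point is the middle of its top; its x axis is where the foot's long side (the optic's x) belongs. The blue (lens) optic's place.
- filter_seat_top (a point): Yellow seat plate, fixed to the table beside the sample stage: 84 mm (its x) by 56 mm (its y), flat top 8 mm above the table, no rim. The point is the middle of its top; its x axis is where the foot's long side (the optic's x) belongs. The yellow (filter) optic's place.
- stage_cup (a point): Steel cup on the sample stage, between the seat plates (their middles 50 mm off along its +-y). Point: centre of the cup's inner floor, 40 mm above the table, where the capsule's underside belongs. 28 mm wide and 16 mm deep inside, mouth flared to 42 mm inside, 50 mm outside, at the rim 56 mm above the table. Stage below 100 (x) x 36 mm (y), black knob at its -x end, all on a low rail.
- pot_mouth (a point): Grey shielded pot, fixed, 96 mm across, 106 mm tall, with a steel funnel on top. Point: centre of the funnel's rim, 106 mm above the table. The funnel is 84 mm wide inside at the rim and narrows over 40 mm to a round well 36 mm wide, its floor 98 mm below the rim; a capsule let go upright in the middle of the funnel drops in by itself.
- mat: Black rubber parking mat, fixed, 230 mm (its x) by 130 mm (its y), 3 mm thick; origin at the centre of its underside on the table. Both optics fit on it side by side, e.g. 57 mm to either side of its centre along x.
Not all that is in view belongs to the job. Leave any pink look-alike of the part that bears stage_cup alone. Of the things that look like the part that bears pot_mouth, the larger one is meant.

How it is judged:
By the outcome, as a careful person would: the job done as asked, in the order asked, and still so for the second after the job is handed in, with the robot touching nothing.
It also fails if it takes over 120 s, if anything falls off the work surface, if the arm or the gripper's body presses on something with over 40 N, if the wrist force passes 120 N, or if a joint passes its speed limit or range.

## Working session

There is one attempt and no reset: what is moved stays moved. The work goes in short steps, Python scripts to look and compute and a tool call to move; the robot and the scene stay as the last step left them, time stands still between calls to the robot, and variables do not carry over. Pictures are saved under pics/ and viewed, and the job is handed in when it is done.

Besides the shell and the picture viewer there is one more tool, called after "Emit:" as name([rows], argument=value, ...), one row to a line, values as JSON. arm_command: Moves the arm, as the interface text tells. Its arguments: {"type":"object","properties":{"steps":{"type":"array"},"force":{"type":"number"}},"required":["steps"]}

```bash
ls; mkdir -p pics; python3 - <<'E'
from rig import telemetry, imaging, models, ctrl
import cv2
print(telemetry.state(), ctrl.tcp_to_grasp)
for n in ["scene","top"]:
    d=imaging.read_camera(n); cv2.imwrite(f"pics/{n}0.png",d["img"]); print(n,d["mtx"],d["cam_to_world"])
E
```

```text
pics
{'t': 0.0, 'joint_positions': array([ 1.50411701e+00,  3.59371618e-01,  1.10579219e-02, -3.64175463e-04,
       -1.22407703e+00, -2.88091441e-01]), 'joint_velocities': array([0.00026453, 0.00014034, 0.0015917 , 0.00023615, 0.00055111,
       0.00020024]), 'effort': array([-3.45758390e-04, -5.83312440e+01,  2.93439710e+01,  6.93703741e+00,
       -5.66778792e-03,  5.67011611e-06]), 'eef_pos': array([234.36934061, 632.62153328, 302.97051133]), 'orientation': array([ 9.84297152e-01, -1.76517565e-01, -8.20802237e-05,  8.11232521e-04]), 'contact_force': array([-0.1482663 , -0.02680801,  0.98946309]), 'ft_torque': array([-8.89913179e-05,  1.29942858e-02,  3.41548795e-03]), 'finger_gap': 0.9984612368493844} 53.900000000000006
scene [[360.4458209    0.         255.01205699]
 [  0.         360.4458209  191.03529408]
 [  0.           0.           1.        ]] [[-5.14341966e-01  5.31654184e-01 -6.72901308e-01  1.11684600e+03]
 [ 8.57296638e-01  2.98403023e-01 -4.19521287e-01  4.53279186e+02]
 [-2.22444625e-02 -7.92653433e-01 -6.09266542e-01  6.00303756e+02]
 [ 0.00000000e+00  0.00000000e+00  0.00000000e+00  1.00000000e+00]]
top [[495.48721917   0.         258.55507821]
 [  0.         495.48721917 192.37001016]
 [  0.           0.           1.        ]] [[-4.99485521e-02 -9.78291953e-01  2.01121847e-01  2.78652341e+02]
 [-9.98749241e-01  4.93803761e-02 -7.84426906e-03  9.53505175e+01]
 [-2.25748717e-03 -2.01262102e-01 -9.79534823e-01  1.45675499e+03]
 [ 0.00000000e+00  0.00000000e+00  0.00000000e+00  1.00000000e+00]]
```

View pics/scene0.png

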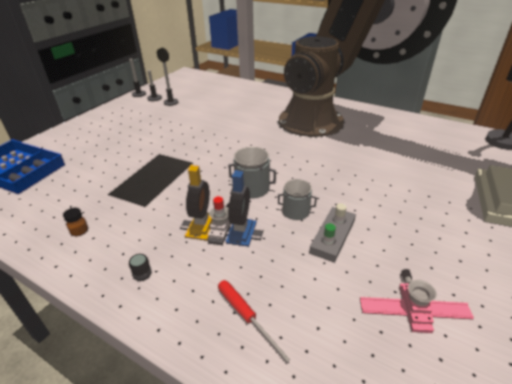

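View pics/top0.png

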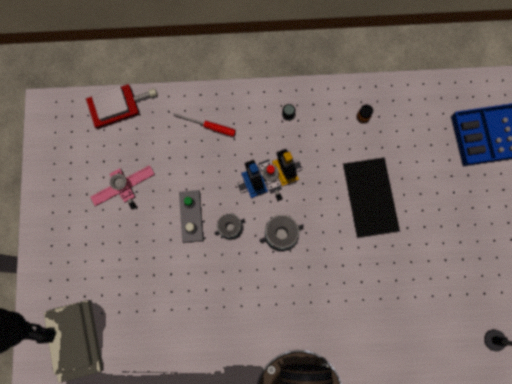

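```bash
cat > h.py <<'E'
import numpy as np, cv2
from rig import telemetry, imaging, models, ctrl
from scipy.spatial.transform import Rotation as R
def cam(n):
    s=telemetry.state(); d=imaging.read_camera(n)
    if n=="wrist":
        T=np.eye(4);T[:3,:3]=R.from_quat(s["orientation"]).as_matrix();T[:3,3]=s["eef_pos"]
        d["c2w"]=T@d["mount"]
    else: d["c2w"]=d["cam_to_world"]
    d["s"]=s
    return d
def cloud(d):
    v,u=np.mgrid[:384,:512]; K=d["mtx"]; z=d["depth"]
    P=np.stack([(u-K[0,2])/K[0,0]*z,(v-K[1,2])/K[1,1]*z,z],-1)
    W=P@d["c2w"][:3,:3].T+d["c2w"][:3,3]; W[z<=0]=np.nan
    return W
def ray(d,u,v,zw):
    K=d["mtx"]; r=d["c2w"][:3,:3]@np.array([(u-K[0,2])/K[0,0],(v-K[1,2])/K[1,1],1]); o=d["c2w"][:3,3]
    return o+r*(zw-o[2])/r[2]
E
python3 - <<'E'
from h import *
np.set_printoptions(precision=1,suppress=True)
names="lens_mid filter_mid exposed_mid fresh_mid standard_mid lens_seat_top filter_seat_top stage_cup pot_mouth mat".split()
for c in ["top","scene"]:
    d=cam(c);W=cloud(d)
    for n in names:
        for r in models.trace(n,c)[:3]:
            m=r["pixels"]; p=W[m]; p=p[~np.isnan(p[:,0])]
            if len(p)==0: print(c,n,'nodepth',r["bbox"]);continue
            print(c,n,round(r["confidence"],2),r["bbox"],"med",np.median(p,0),"lo",np.percentile(p,3,axis=0),"hi",np.percentile(p,97,axis=0),m.sum())
E
```

```text
top lens_mid 0.95 [245.2, 160.3, 262.7, 193.0] med [600.9  98.3 115.3] lo [570.5  73.9   4.8] hi [653.1 121.6 176. ] 473
top filter_mid 0.91 [276.0, 146.0, 297.6, 182.5] med [628.9   5.5 111.8] lo [598.9 -20.7  13.3] hi [672.5  25.7 174.8] 522
top exposed_mid 0.47 [265.8, 162.4, 276.1, 179.7] med [620.9  48.7  93.7] lo [613.5  37.4  52.4] hi [634.9  59.8 100.1] 90
top fresh_mid 0.44 [183.7, 197.6, 191.3, 208.2] med [548.  287.1  62.3] lo [540.2 278.1  30.1] hi [560.8 298.3  68.2] 72
top standard_mid 0.44 [186.2, 224.4, 192.6, 234.8] med [473.2 283.7  63.4] lo [464.3 274.   34. ] hi [485.4 294.4  70.3] 69
top lens_seat_top 0.72 [242.3, 173.1, 269.4, 197.7] med [576.5  93.1   8. ] lo [565.9  63.5   2.7] hi [637.2 130.7  16. ] 62
top filter_seat_top 0.39 [270.2, 161.1, 297.5, 184.9] med [608.2   9.2   7.9] lo [594.4 -33.   -0.3] hi [673.4  35.7  16.2] 108
top stage_cup 0.84 [236.5, 158.0, 300.1, 198.9] med [608.3  48.8  19.3] lo [559.5 -40.3   0.3] hi [669.6 138.5  59.3] 569
top stage_cup 0.65 [90.8, 165.9, 154.2, 211.4] med [613.  483.5  10.3] lo [561.6 407.4  -0.3] hi [667.8 572.7  57
[... 1797 characters left out ...]
 med [630.2 493.2   9.3] lo [564.9 414.2   3.2] hi [668.5 574.1  55.8] 2925
scene stage_cup 0.51 [185.3, 231.6, 213.2, 240.5] med [677.4  18.4   8. ] lo [664.8  -9.9   2.6] hi [688.1  40.2   9.9] 124
scene pot_mouth 0.94 [279.6, 179.3, 316.7, 219.1] med [492.5 183.   52.4] lo [431.3 146.4   0.1] hi [510.5 210.5  76.9] 1135
scene pot_mouth 0.82 [227.5, 146.0, 273.5, 200.0] med [461.2  46.7  78.9] lo [388.6 -32.4   1.1] hi [493.2  78.4 106.4] 1562
scene pot_mouth 0.32 [187.2, 228.4, 213.8, 241.5] med [676.4  17.1   8. ] lo [650.4 -11.6   2. ] hi [688.3  40.    9.9] 151
scene mat 0.6 [110.5, 156.4, 189.6, 211.4] med [ 562.6 -242.6    3.6] lo [ 442.4 -308.7    1.1] hi [ 657.7 -181.4    5.6] 2154
```

```bash
cat >> h.py <<'E'
def go(target,yaw_y=None,s=None):
    """target TCP pos; yaw_y: world angle (deg) of tool y axis (mod 180). prints shift in current tool axes, turn"""
    s=s or telemetry.state(); Rm=R.from_quat(s["orientation"]).as_matrix()
    d=Rm.T@(np.array(target)-s["eef_pos"])
    cur=np.degrees(np.arctan2(Rm[1,1],Rm[0,1]))
    print("t",round(s["t"],2),"tcp",s["eef_pos"].round(1),"ycur",round(cur,2),"tilt",np.degrees(np.arccos(-Rm[2,2])).round(2),"q6",s["joint_positions"].round(2),"F",s["contact_force"].round(1),"gap",round(s["finger_gap"],3))
    print("shift tool",d.round(1))
    if yaw_y is not None:
        e=(yaw_y-cur+90)%180-90
        print("turn about tool z (deg)",round(-e,2),"or",round(-e-np.sign(-e)*180,2))
E
python3 - <<'E'
from h import *
np.set_printoptions(precision=3,suppress=True)
d=cam("wrist"); print(d["mount"],d["mtx"],d["s"]["t"])
cv2.imwrite("pics/w0.png",d["img"])
go([560,50,330],13.3)
go([627,51,330],103.3)
E
```

```text
[[ -0.     -0.947  -0.322  82.948]
 [  1.     -0.     -0.     -0.645]
 [ -0.     -0.322   0.947 -69.349]
 [  0.      0.      0.      1.   ]] [[323.621   0.    259.969]
 [  0.    323.621 186.07 ]
 [  0.      0.      1.   ]] 1.2
t 1.25 tcp [234.5 632.9 303.9] ycur -110.33 tilt 0.0 q6 [ 1.5   0.36  0.01  0.   -1.22 -0.29] F [ 0.3  0.7 -0.2] gap 1.0
shift tool [507.7 433.6 -26.1]
turn about tool z (deg) 56.37 or -123.63
t 1.25 tcp [234.5 632.9 303.9] ycur -110.33 tilt 0.0 q6 [ 1.5   0.36  0.01  0.   -1.22 -0.29] F [ 0.3  0.7 -0.2] gap 1.0
shift tool [570.2 409.4 -26.1]
turn about tool z (deg) -33.63 or 146.37
```

View pics/w0.png

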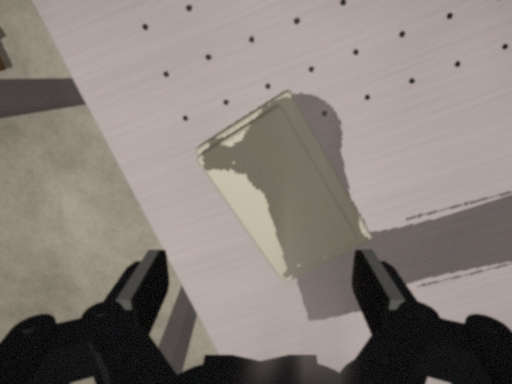

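Emit:
arm_command([
  [[0,0,-9],7,0],
  [[0,0,-9],7,0],
  [[0,0,-9],7,0],
  [[0,0,-9],7,0],
  [[0,0,-9],7,0],
  [[0,0,-9],7,0],
  [[0,0,-9],7,0],
  [[0,0,-9],7,0],
])

```text
t: 1.92
eef_pos: [234.5, 632.9, 376.3]
orientation: [0.784, -0.62, 0.0, 0.0]
contact_force: [0.8, -0.1, 0.6]
finger_gap: 1.001
```

```bash
python3 - <<'E'
from h import *
go([627,80,376],13.3)
E
```

```text
t 1.92 tcp [234.5 632.9 376.3] ycur -166.67 tilt 0.0 q6 [ 1.5   0.33  0.13  0.   -1.37 -1.27] F [ 0.8 -0.1  0.6] gap 1.001
shift tool [ 6.285e+02 -2.545e+02  4.000e-01]
turn about tool z (deg) 0.03 or -179.97
```

Emit:
arm_command([
  [[15,-6,0],0,0],
  [[30,-12,0],0,0],
  [[31,-12.5,0],0,0],
  [[31,-12.5,0],0,0],
  [[31,-12.5,0],0,0],
  [[31,-12.5,0],0,0],
  [[31,-12.5,0],0,0],
  [[31,-12.5,0],0,0],
])

```text
t: 2.58
eef_pos: [380.2, 428.4, 375.9]
orientation: [0.787, -0.617, -0.0, -0.0]
contact_force: [0.9, 0.6, 1.5]
finger_gap: 0.997
```

Emit:
arm_command([
  [[31,-12.5,0],0,0],
  [[31,-12.5,0],0,0],
  [[31,-12.5,0],0,0],
  [[31,-12.5,0],0,0],
  [[31,-12.5,0],0,0],
  [[31,-12.5,0],0,0],
  [[31,-12.5,0],0,0],
  [[31,-12.5,0],0,0],
])

```text
t: 3.25
eef_pos: [535.7, 211.1, 376.0]
orientation: [0.787, -0.617, -0.0, -0.0]
contact_force: [1.3, 0.7, -0.3]
finger_gap: 1.001
```

Emit:
arm_command([
  [[31,-12.5,0],0,0],
  [[31,-12.5,0],0,0],
  [[31,-12.5,0],0,0],
  [[31,-12.5,0],0,0],
  [[25,-10,0],0,0],
  [[0,0,0],0,0],
])

```text
t: 3.75
eef_pos: [630.4, 78.4, 374.9]
orientation: [0.786, -0.619, 0.0, 0.001]
contact_force: [0.3, 0.1, -0.6]
finger_gap: 1.001
```

```bash
python3 - <<'E'
from h import *
d=cam("wrist"); cv2.imwrite("pics/w1.png",d["img"])
go([627,80,376],13.3)
E
```

```text
t 3.8 tcp [629.5  79.9 374.9] ycur -166.44 tilt 0.08 q6 [ 0.43  0.26  0.03  0.   -1.34 -0.2 ] F [-0.1  0.2 -0. ] gap 1.002
shift tool [-0.7  2.4 -1.1]
turn about tool z (deg) 0.26 or -179.74
```

View pics/w1.png

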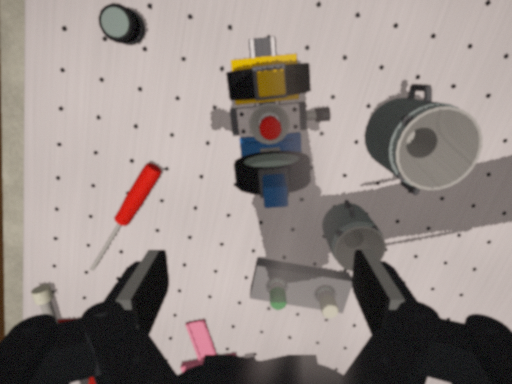

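```bash
cat > m.py <<'E'
from h import *
np.set_printoptions(precision=1,suppress=True)
d=cam("wrist");W=cloud(d);cv2.imwrite("pics/wm.png",d["img"])
hsv=cv2.cvtColor(d["img"],cv2.COLOR_BGR2HSV)
H,S,V=[hsv[...,i].astype(int) for i in range(3)]
cols={"blue":(H>100)&(H<125)&(S>110),"yel":(H>18)&(H<32)&(S>150),"red":((H<8)|(H>172))&(S>130),"green":(H>50)&(H<85)&(S>110)}
near=np.hypot(W[...,0]-627,W[...,1]-51)<150
def rect(m,zl,lab):
    P=W[m]; 
    if len(P)<8: print(lab,len(P));return
    r=cv2.minAreaRect(P[:,:2].astype(np.float32)); print(lab,len(P),"cen",np.array(r[0]),"size",np.array(r[1]),"ang",round(r[2],1),"z",np.median(P[:,2]))
rect(cols["blue"]&near&(W[...,2]>164),0,"lens tab top")
rect(cols["yel"]&near&(W[...,2]>164),0,"filt tab top")
rect(cols["red"]&near&(W[...,2]>90),0,"red top")
rect(cols["blue"]&near&(W[...,2]<11),0,"blue seat")
rect(cols["blue"]&near&(W[...,2]>14)&(W[...,2]<24),0,"blue foot")
rect(cols["yel"]&near&(W[...,2]<11),0,"yel seat")
rect(cols["yel"]&near&(W[...,2]>14)&(W[...,2]<24),0,"yel foot")
rect(near&(W[...,2]>122)&(W[...,2]<130)&(W[...,1]>60),0,"lens ring top")
rect(near&(W[...,2]>122)&(W[...,2]<130)&(W[...,1]<40),0,"filt ring top")
print(d["s"]["eef_pos"],d["s"]["t"])
E
python3 m.py
```

```text
lens tab top 488 cen [627.9  84.8] size [144.8  44.1] ang 13.4 z 172.5152456672343
filt tab top 685 cen [639.8  58.8] size [110.3 104.3] ang 47.5 z 172.32635700081613
red top 437 cen [634.7  72.7] size [ 99.3 108.4] ang 64.0 z 95.70496774299909
blue seat 104 cen [648.6  87.8] size [28.1 18.3] ang 59.7 z 7.5141922720434025
blue foot 225 cen [624.6  84.5] size [51.3 14.5] ang 19.0 z 19.47400898284195
yel seat 578 cen [643.1   0.2] size [81.  55.4] ang 18.6 z 7.497569614137376
yel foot 103 cen [640.9   1.6] size [65.6 41.9] ang 19.6 z 19.301981887245574
lens ring top 416 cen [613.1  94.8] size [48.9 29.1] ang 18.7 z 123.99531081798503
filt ring top 508 cen [640.9   1.1] size [48.8 28.4] ang 19.0 z 123.78132262964988
[629.5  79.9 374.9] 3.8
```

```bash
python3 -c "
import cv2;i=cv2.imread('pics/wm.png')[20:230,190:360];cv2.imwrite('pics/wmc.png',cv2.resize(i,None,fx=3.5,fy=2.8,interpolation=2))"
```

```text
(no output)
```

View pics/wmc.png

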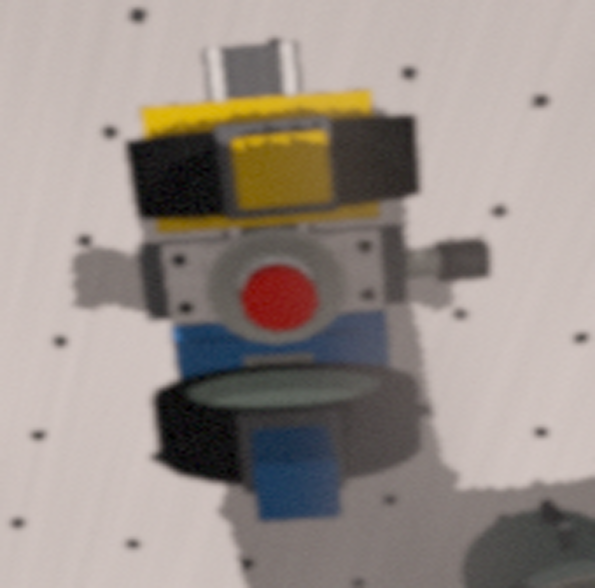

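```bash
cat >> m.py <<'E'
print("--")
for lab,c,col in (("lens",(611,97),"blue"),("filt",(641,1),"yel")):
    nr=np.hypot(W[...,0]-c[0],W[...,1]-c[1])<40
    for nm,m in (("tabtop",nr&cols[col]&(abs(W[...,2]-172.5)<1.5)),("tabside",nr&cols[col]&(W[...,2]>135)&(W[...,2]<168)),):
        rect(m,0,lab+nm); 
        if m.sum(): print(W[m].mean(0))
m=(np.hypot(W[...,0]-627,W[...,1]-50)<30)&cols["red"]&(abs(W[...,2]-95.7)<2); rect(m,0,"red"); print(W[m].mean(0))
m=(np.hypot(W[...,0]-627,W[...,1]-50)<32)&(abs(W[...,2]-56)<2.5); rect(m,0,"rim"); P=W[m][:,:2].astype(np.float32)
(cx,cy),r=cv2.minEnclosingCircle(P); print(cx,cy,r)
E
python3 m.py | sed -n '/--/,$p'
```

```text
--
lenstabtop 323 cen [615.   94.9] size [17.1 18.3] ang 16.1 z 172.35893723766412
[615.1  94.3 172.3]
lenstabside 176 cen [617.3  86.5] size [16.9  1.1] ang 18.3 z 152.46078097014671
[617.9  86.8 152.5]
filttabtop 649 cen [640.6   1.2] size [21.3 19.4] ang 19.6 z 172.40137340719315
[640.7   1.  172.4]
filttabside 0
red 350 cen [627.2  47.6] size [21.8 22.1] ang 58.8 z 95.52763785155054
[627.3  47.7  95.6]
rim 457 cen [627.4  48.7] size [47.6 47.4] ang 59.7 z 55.078608694623085
627.3232421875 48.449256896972656 24.25580406188965
```

```bash
python3 - <<'E'
from h import *
go([640.8,1.2,375],19.3)
d=cam("top");W=cloud(d);g=d["img"].max(2)
m=((g<70)&(abs(W[...,0]-547)<150)&(abs(W[...,1]+249)<110)).astype(np.uint8)
n,l,st,c=cv2.connectedComponentsWithStats(m);k=1+st[1:,4].argmax();m=l==k
P=np.array([ray(d,u,v,3)[:2] for v,u in np.argwhere(m)],np.float32)
print(cv2.minAreaRect(P),cv2.boxPoints(cv2.minAreaRect(P)))
E
```

```text
t 3.9 tcp [628.6  81.9 375.5] ycur -166.34 tilt 0.04 q6 [ 0.44  0.26  0.03 -0.   -1.34 -0.2 ] F [-1.2  0.6  0. ] gap 1.005
shift tool [81.3  7.2  0.5]
turn about tool z (deg) -5.64 or 174.36
((547.344482421875, -249.787841796875), (224.611328125, 125.18245697021484), 5.801692485809326) [[ 429.287   -198.86972]
 [ 441.94116 -323.41098]
 [ 665.402   -300.70596]
 [ 652.7478  -176.1647 ]]
```

Emit:
arm_command([
  [[0,0,0],-5.6,0],
  [[0,0,0],0,0],
  [[0,0,0],0,0],
  [[0,0,0],0,0],
])

```text
t: 4.28
eef_pos: [628.4, 83.2, 376.2]
orientation: [0.815, -0.579, 0.0, -0.0]
contact_force: [0.2, -0.3, 0.7]
finger_gap: 1.0
```

```bash
python3 - <<'E'
from h import *
go([640.8,1.2,375],19.3)
E
python3 m.py | sed -n '/--/,$p';python3 m.py 
python3 - <<'E'
from h import *
go([640.8,1.2,375],19.3)
E
```

```text
t 4.28 tcp [628.4  83.2 376.2] ycur -160.8 tilt 0.03 q6 [ 0.44  0.26  0.03 -0.   -1.34 -0.1 ] F [ 0.2 -0.3  0.7] gap 1.0
shift tool [81.5 15.3  1.2]
turn about tool z (deg) -0.1 or 179.9
--
lenstabtop 361 cen [614.1  94.4] size [18.8 17.7] ang 20.5 z 172.39268917288643
[614.5  94.5 172.4]
lenstabside 174 cen [616.8  86.4] size [17.2  1.1] ang 18.6 z 152.52075050337885
[617.6  86.7 151.9]
filttabtop 645 cen [640.5   1.3] size [21. 19.] ang 19.6 z 172.44093866724472
[640.7   1.  172.4]
filttabside 5
[650.9   5.4 164.7]
red 350 cen [627.1  47.5] size [21.9 21.5] ang 64.7 z 95.63933116162252
[627.1  47.6  95.6]
rim 467 cen [627.3  48.6] size [47.8 47.4] ang 20.1 z 55.11761101101615
627.233642578125 48.58366012573242 24.270715713500977
lens tab top 515 cen [628.2  87.2] size [142.4  41.9] ang 19.9 z 172.47456143947312
filt tab top 697 cen [645.9  58. ] size [110.7 101. ] ang 42.6 z 172.4567199612669
red top 467 cen [634.5  73.7] size [ 92.8 109.6] ang 69.2 z 95.85165998595215
blue seat 109 cen [648.3  87.3] size [27.8 18.8] ang 59.3 z 7.633733051025558
blue foot 229 cen [626.5  85.2] size
[... 433 characters left out ...]
18.1] ang 20.1 z 172.3686845976169
[614.6  94.5 172.4]
lenstabside 167 cen [617.   86.4] size [16.9  1.1] ang 18.1 z 152.43572503250766
[617.9  86.8 152. ]
filttabtop 651 cen [640.5   1.2] size [21.1 19. ] ang 19.6 z 172.44399116980424
[640.8   1.1 172.5]
filttabside 1
[651.7   3.  162.5]
red 350 cen [626.7  47.6] size [21.6 22.4] ang 19.3 z 95.59677791290554
[627.1  47.6  95.6]
rim 467 cen [627.4  48.3] size [47.8 47.1] ang 19.1 z 55.02098970284618
627.2327880859375 48.55512619018555 24.332853317260742
t 4.38 tcp [628.6  83.  376.1] ycur -160.77 tilt 0.02 q6 [ 0.44  0.26  0.03 -0.   -1.34 -0.1 ] F [ 0.3 -0.  -0.6] gap 0.998
shift tool [81.2 15.4  1.1]
turn about tool z (deg) -0.07 or 179.93
```

Emit:
arm_command([
  [[20.3,3.8,20],0,0],
  [[20.3,3.8,25],0,0],
  [[20.3,3.8,25],0,0],
  [[20.3,3.9,25],0,0],
  [[0,0,0],0,0],
  [[0,0,0],0,0],
  [[0,0,0],0,0],
])

```text
t: 4.97
eef_pos: [641.6, 0.9, 281.5]
orientation: [0.815, -0.579, 0.0, -0.0]
contact_force: [0.7, 1.1, 0.5]
finger_gap: 0.999
```

```bash
python3 - <<'E'
from h import *
go([640.8,1.2,207],19.3)
d=cam("wrist");cv2.imwrite("pics/w3.png",d["img"])
E
```

```text
t 4.97 tcp [641.6   0.9 281.5] ycur -160.77 tilt 0.05 q6 [ 0.31  0.32 -0.1   0.   -1.15  0.03] F [0.7 1.1 0.5] gap 0.999
shift tool [-0.5  0.7 74.5]
turn about tool z (deg) -0.07 or 179.93
```

View pics/w3.png

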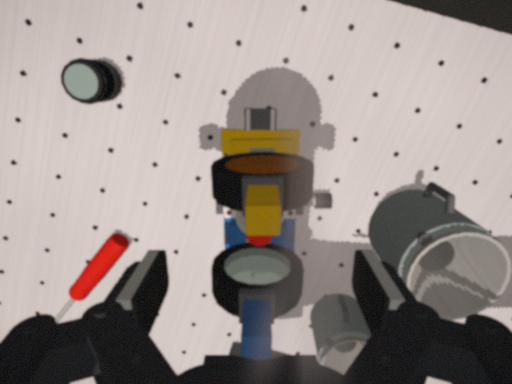

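Emit:
arm_command([
  [[-0.4,0.5,18],0,0],
  [[0,0,22],0,0],
  [[0,0,20],0,0],
  [[0,0,10],0,0],
  [[0,0,4],0,0],
  [[0,0,0],0,0],
  [[0,0,0],0,0],
])

```text
t: 5.6
eef_pos: [641.3, 1.5, 208.3]
orientation: [0.816, -0.579, 0.001, -0.001]
contact_force: [0.4, -1.0, -0.1]
finger_gap: 1.0
```

Emit:
arm_command([
  [[0,0,0],0,100],
  [[0,0,0],0,140],
  [[0,0,0],0,170],
  [[0,0,0],0,190],
  [[0,0,0],0,210],
  [[0,0,0],0,230],
  [[0,0,0],0,230],
  [[0,0,0],0,230],
], force=50)

```text
t: 6.27
eef_pos: [640.5, 0.9, 207.2]
orientation: [0.815, -0.579, 0.0, 0.0]
contact_force: [-1.1, -0.6, 3.5]
finger_gap: 0.251
```

```bash
python3 - <<'E'
from h import *
go([640.8,1.2,207],19.3)
E
```

```text
t 6.27 tcp [640.5   0.9 207.2] ycur -160.73 tilt 0.01 q6 [ 0.31  0.38 -0.19  0.   -1.    0.03] F [-1.1 -0.6  3.5] gap 0.251
shift tool [-0.2 -0.4  0.2]
turn about tool z (deg) -0.03 or 179.97
```

Emit:
arm_command([
  [[0,0,-4],0,230],
  [[0,0,-10],0,230],
  [[0,0,-18],0,230],
  [[0,0,-20],0,230],
  [[0,0,-14],0,230],
  [[0,0,-6],0,230],
  [[0,0,0],0,230],
])

```text
t: 6.85
eef_pos: [641.1, 1.2, 280.7]
orientation: [0.816, -0.579, 0.001, -0.001]
contact_force: [0.3, 0.1, -3.5]
finger_gap: 0.251
```

```bash
python3 - <<'E'
from h import *
go([490.6,-255.5,279])
E
```

```text
t 6.85 tcp [641.1   1.2 280.7] ycur -160.73 tilt 0.16 q6 [ 0.31  0.32 -0.1   0.   -1.15  0.03] F [ 0.3  0.1 -3.5] gap 0.251
shift tool [192.6 226.7   1.1]
```

Emit:
arm_command([
  [[5,6,0],0,230],
  [[10,12,0],0,230],
  [[15,17.5,0],0,230],
  [[17,20,0],0,230],
  [[17,20,0],0,230],
  [[17,20,0],0,230],
  [[17,20,0],0,230],
  [[17,20,0],0,230],
])

```text
t: 7.52
eef_pos: [548.3, -153.9, 277.6]
orientation: [0.815, -0.579, -0.001, 0.001]
contact_force: [0.5, -0.6, -4.1]
finger_gap: 0.253
```

Emit:
arm_command([
  [[17,20,0],0,230],
  [[17,20,0],0,230],
  [[17,20,0],0,230],
  [[14,16.5,0],0,230],
  [[8,9.5,0],0,230],
  [[4.5,5,0],0,230],
  [[0,0,0],0,230],
  [[0,0,0],0,230],
])

```text
t: 8.18
eef_pos: [490.1, -255.4, 278.5]
orientation: [0.815, -0.579, -0.0, 0.0]
contact_force: [0.1, 0.5, -3.2]
finger_gap: 0.25
```

```bash
python3 - <<'E'
from h import *
go([490.6,-255.5,203])
d=cam("wrist");cv2.imwrite("pics/w4.png",d["img"])
d=cam("scene");cv2.imwrite("pics/s4.png",d["img"])
E
```

```text
t 8.18 tcp [ 490.1 -255.4  278.5] ycur -160.77 tilt 0.03 q6 [-0.13  0.18 -0.3  -0.   -1.1   0.46] F [ 0.1  0.5 -3.2] gap 0.25
shift tool [ 0.3 -0.5 75.5]
```

View pics/w4.png

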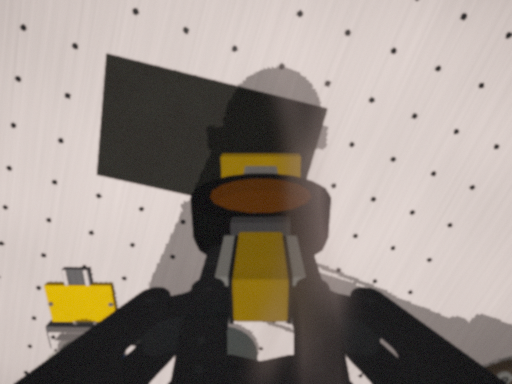

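View pics/s4.png

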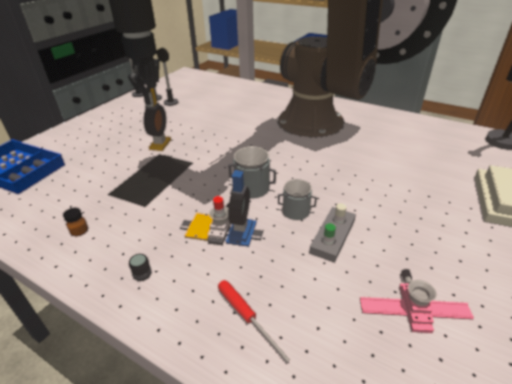

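Emit:
arm_command([
  [[0.3,-0.5,10],0,230],
  [[0,0,18],0,230],
  [[0,0,18],0,230],
  [[0,0,14],0,230],
  [[0,0,8],0,230],
  [[0,0,5],0,230],
  [[0,0,1],0,230],
  [[0,0,0],0,230],
])

```text
t: 8.95
eef_pos: [491.2, -255.4, 205.0]
orientation: [0.816, -0.579, 0.0, 0.0]
contact_force: [0.3, -0.7, -2.5]
finger_gap: 0.254
```

Emit:
arm_command([
  [[0,0,1],0,230],
  [[0,0,1],0,230],
  [[0,0,0],0,230],
  [[0,0,0],0,230],
])

```text
t: 9.28
eef_pos: [490.9, -255.6, 203.3]
orientation: [0.815, -0.579, 0.0, -0.0]
contact_force: [1.0, -0.9, -3.4]
finger_gap: 0.256
```

Emit:
arm_command([
  [[0,0,0.7],0,230],
  [[0,0,0.7],0,230],
  [[0,0,0],0,230],
  [[0,0,0],0,230],
])

```text
t: 9.62
eef_pos: [491.0, -255.7, 202.2]
orientation: [0.816, -0.579, 0.0, -0.0]
contact_force: [-2.4, 0.5, 4.4]
finger_gap: 0.25
```

Contact (force now upward). Release partially and rise.

Emit:
arm_command([
  [[0,0,0],0,170],
  [[0,0,0],0,150],
  [[0,0,0],0,130],
  [[0,0,0],0,110],
  [[0,0,0],0,90],
  [[0,0,0],0,90],
  [[0,0,-10],0,80],
  [[0,0,-20],0,80],
])

```text
t: 10.28
eef_pos: [489.7, -255.2, 230.1]
orientation: [0.815, -0.579, -0.002, 0.001]
contact_force: [0.7, -0.2, 0.9]
finger_gap: 0.683
```

Emit:
arm_command([
  [[0,0,-30],0,60],
  [[0,0,-35],0,40],
  [[0,0,-35],0,0],
  [[0,0,-35],0,0],
  [[0,0,-8],0,0],
  [[0,0,0],0,0],
])

```text
t: 10.78
eef_pos: [491.7, -256.0, 379.2]
orientation: [0.816, -0.579, 0.003, -0.001]
contact_force: [0.2, 0.9, -1.1]
finger_gap: 0.999
```

```bash
python3 - <<'E'
from h import *
go([627,75,376],19.3)
d=cam("scene");cv2.imwrite("pics/s5.png",d["img"])
E
```

```text
t 10.78 tcp [ 491.7 -256.   379.2] ycur -160.71 tilt 0.42 q6 [-0.13  0.12 -0.14  0.   -1.31  0.46] F [ 0.2  0.9 -1.1] gap 0.999
shift tool [-267.7 -237.     3.5]
turn about tool z (deg) -0.01 or 179.99
```

View pics/s5.png

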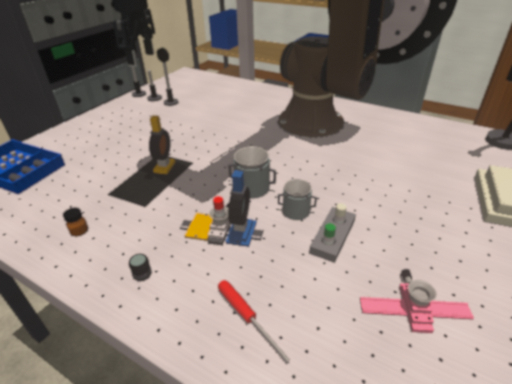

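```bash
python3 - <<'E'
from h import *
go([614.5,94.5,376],19.3)
E
```

```text
t 10.83 tcp [ 491.1 -255.6  376.8] ycur -160.73 tilt 0.23 q6 [-0.13  0.12 -0.14  0.   -1.31  0.46] F [-0.   0.6 -0.9] gap 0.999
shift tool [-289.8 -232.1    1.1]
turn about tool z (deg) -0.03 or 179.97
```

Emit:
arm_command([
  [[-10,-8,0],0,0],
  [[-20,-16,0],0,0],
  [[-25,-20,0],0,0],
  [[-25,-20,0],0,0],
  [[-25,-20,0],0,0],
  [[-25,-20,0],0,0],
  [[-25,-20,0],0,0],
  [[-25,-20,0],0,0],
])

```text
t: 11.5
eef_pos: [567.1, -36.0, 373.4]
orientation: [0.816, -0.579, -0.001, 0.001]
contact_force: [0.4, -0.3, -0.6]
finger_gap: 1.0
```

Emit:
arm_command([
  [[-25,-20,0],0,0],
  [[-25,-20,0],0,0],
  [[-25,-20,0],0,0],
  [[-20,-16,0],0,0],
  [[-15,-12,0],0,0],
  [[0,0,0],0,0],
  [[0,0,0],0,0],
  [[0,0,0],0,0],
])

```text
t: 12.17
eef_pos: [613.8, 94.6, 373.9]
orientation: [0.816, -0.579, -0.0, 0.001]
contact_force: [-0.6, -0.2, 1.1]
finger_gap: 1.0
```

```bash
python3 m.py;  python3 - <<'E'
from h import *
go([614.5,94.5,376],19.3)
E
```

```text
lens tab top 639 cen [615.   90.7] size [142.   26.2] ang 19.0 z 172.5003066082549
filt tab top 28 cen [619.8  92.6] size [133.6  25.2] ang 19.9 z 344.6710871871694
red top 431 cen [620.6  86.4] size [110.8  78.8] ang 54.1 z 95.73214385749816
blue seat 122 cen [628.1  76.2] size [64.1 20.8] ang 33.2 z 7.348308335149028
blue foot 315 cen [621.   82.1] size [57.8 12.6] ang 19.5 z 19.49024875552243
yel seat 2875 cen [643.1   0.3] size [81.1 54.3] ang 19.3 z 7.517515197072385
yel foot 0
lens ring top 424 cen [612.7  94.8] size [49.2 28.9] ang 17.7 z 123.84555603230513
filt ring top 0
[613.8  94.6 373.9] 12.1667
--
lenstabtop 444 cen [612.7  94.1] size [20.3 17.8] ang 18.1 z 172.34790873324204
[612.8  94.  172.4]
lenstabside 191 cen [615.5  86. ] size [20.5  0.9] ang 17.6 z 152.23984444251914
[615.6  86.1 152. ]
filttabtop 0
filttabside 0
red 373 cen [626.9  47.7] size [22.  22.2] ang 63.5 z 95.61798800489913
[627.   47.6  95.6]
rim 496 cen [627.4  48.8] size [46.9 48. ] ang 20.3 z 54.9105280898232
627.086181640625 48.5693244934082 24.288209915161133
t 12.22 tcp [613.8  94.2 374.2] ycur -160.76 tilt 0.05 q6 [ 0.47  0.24 -0.   -0.   -1.33 -0.13] F [0.6 0.2 0. ] gap 0.995
shift tool [-0.  -0.8 -1.8]
turn about tool z (deg) -0.06 or 179.94
```

View pics/wm.png

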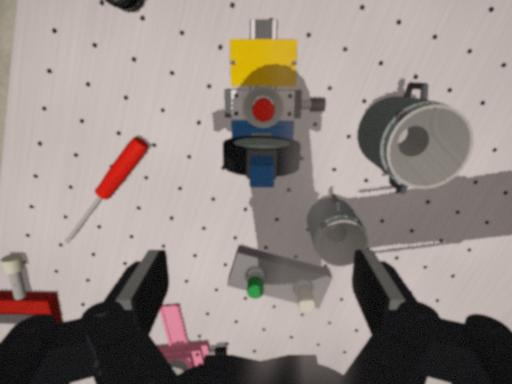

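Emit:
arm_command([
  [[-0.7,0.9,15],0,0],
  [[0,0,30],0,0],
  [[0,0,35],0,0],
  [[0,0,35],0,0],
  [[0,0,28],0,0],
  [[0,0,14],0,0],
  [[0,0,8],0,0],
  [[0,0,0],0,0],
])

```text
t: 12.88
eef_pos: [612.3, 94.0, 208.0]
orientation: [0.815, -0.579, -0.001, 0.001]
contact_force: [-0.5, 0.3, -0.4]
finger_gap: 0.996
```

Emit:
arm_command([
  [[0,0,0],0,60],
  [[0,0,0],0,100],
  [[0,0,0],0,130],
])

```text
t: 13.13
eef_pos: [613.7, 95.2, 211.2]
orientation: [0.815, -0.579, 0.001, -0.001]
contact_force: [0.4, -0.1, 0.1]
finger_gap: 0.602
```

```bash
python3 - <<'E'
from h import *
go([612.7,94.6,207],19.2)
d=cam("wrist");cv2.imwrite("pics/w6.png",d["img"])
E
```

```text
t 13.13 tcp [613.7  95.2 211.2] ycur -160.73 tilt 0.16 q6 [ 0.47  0.34 -0.24  0.   -0.99 -0.13] F [ 0.4 -0.1  0.1] gap 0.602
shift tool [0.2 1.2 4.2]
turn about tool z (deg) 0.07 or -179.93
```

View pics/w6.png

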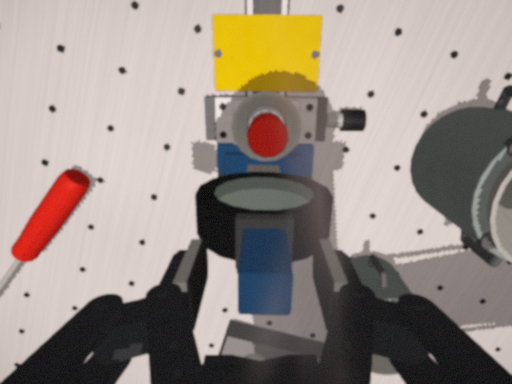

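Emit:
arm_command([
  [[0,1,2],0,130],
  [[0,0,2],0,140],
  [[0,0,0],0,160],
  [[0,0,0],0,180],
  [[0,0,0],0,200],
  [[0,0,0],0,220],
  [[0,0,0],0,230],
  [[0,0,0],0,230],
])

```text
t: 13.85
eef_pos: [612.4, 94.9, 205.9]
orientation: [0.816, -0.579, 0.0, -0.0]
contact_force: [0.5, -0.2, 4.2]
finger_gap: 0.256
```

```bash
python3 - <<'E'
from h import *
go([612.7,94.6,207],19.2)
E
```

```text
t 13.85 tcp [612.4  94.9 205.9] ycur -160.72 tilt 0.04 q6 [ 0.47  0.35 -0.24  0.   -0.98 -0.13] F [ 0.5 -0.2  4.2] gap 0.256
shift tool [ 0.4 -0.2 -1.1]
turn about tool z (deg) 0.08 or -179.92
```

Emit:
arm_command([
  [[0,0,-5],0,230],
  [[0,0,-12],0,230],
  [[0,0,-20],0,230],
  [[0,0,-24],0,230],
  [[0,0,-24],0,230],
  [[0,0,-18],0,230],
  [[0,0,-12],0,230],
  [[0,0,-5],0,230],
])

```text
t: 14.52
eef_pos: [611.9, 94.9, 326.7]
orientation: [0.815, -0.579, -0.0, -0.0]
contact_force: [-0.0, 0.5, -6.4]
finger_gap: 0.251
```

```bash
python3 - <<'E'
from h import *
go([604,-244,320],19.2)
E
```

```text
t 14.52 tcp [611.9  94.9 326.7] ycur -160.74 tilt 0.06 q6 [ 0.47  0.25 -0.08 -0.   -1.23 -0.13] F [-0.   0.5 -6.4] gap 0.251
shift tool [317.3 119.3   6.4]
turn about tool z (deg) 0.06 or -179.94
```

Emit:
arm_command([
  [[8,3,0],0,230],
  [[14,5.3,0],0,230],
  [[20,7.5,0],0,230],
  [[24,9,0],0,230],
  [[24,9,0],0,230],
  [[24,9,0],0,230],
  [[24,9,0],0,230],
  [[24,9,0],0,230],
])

```text
t: 15.18
eef_pos: [606.9, -80.4, 323.6]
orientation: [0.815, -0.579, -0.001, 0.001]
contact_force: [-0.4, -0.6, -4.8]
finger_gap: 0.252
```

Emit:
arm_command([
  [[24,9,0],0,230],
  [[24,9,0],0,230],
  [[24,9,0],0,230],
  [[24,9,0],0,230],
  [[24,9,0],0,230],
  [[20,7.5,0],0,230],
  [[11,4.5,0],0,230],
  [[4,1.5,0],0,230],
])

```text
t: 15.85
eef_pos: [602.6, -246.4, 323.4]
orientation: [0.815, -0.58, -0.002, 0.001]
contact_force: [0.0, -0.7, -5.4]
finger_gap: 0.253
```

Emit:
arm_command([
  [[0,0,0],0,230],
  [[0,0,0],0,230],
])

```text
t: 16.02
eef_pos: [603.5, -243.9, 324.5]
orientation: [0.815, -0.579, -0.001, 0.0]
contact_force: [0.4, 0.8, -4.7]
finger_gap: 0.248
```

```bash
python3 - <<'E'
from h import *
go([604,-244,201.5],19.2)
d=cam("wrist");cv2.imwrite("pics/w7.png",d["img"])
E
```

```text
t 16.02 tcp [ 603.5 -243.9  324.5] ycur -160.77 tilt 0.1 q6 [-0.09  0.31 -0.01 -0.   -1.25  0.42] F [ 0.4  0.8 -4.7] gap 0.248
shift tool [  0.4  -0.5 123. ]
turn about tool z (deg) 0.03 or -179.97
```

View pics/w7.png

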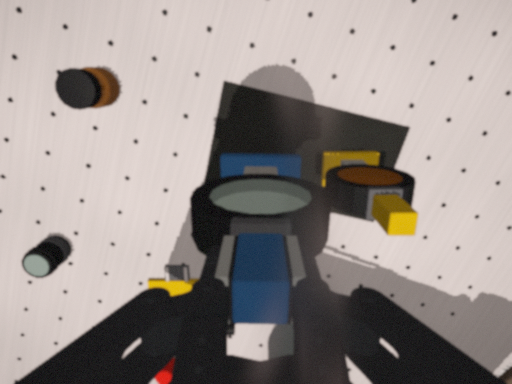

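Emit:
arm_command([
  [[0,0,10],0,230],
  [[0,0,20],0,230],
  [[0,0,24],0,230],
  [[0,0,24],0,230],
  [[0,0,20],0,230],
  [[0,0,13],0,230],
  [[0,0,6],0,230],
  [[0,0,2.5],0,230],
])

```text
t: 16.73
eef_pos: [603.6, -242.9, 204.4]
orientation: [0.816, -0.578, -0.001, 0.0]
contact_force: [0.5, -0.7, -5.4]
finger_gap: 0.258
```

Emit:
arm_command([
  [[0,0,0],0,230],
  [[0,0,1],0,230],
  [[0,0,1],0,230],
  [[0,0,0.7],0,230],
  [[0,0,0],0,230],
  [[0,0,0],0,230],
])

```text
t: 17.23
eef_pos: [604.1, -243.9, 203.7]
orientation: [0.815, -0.579, 0.0, -0.0]
contact_force: [0.3, 0.2, -5.1]
finger_gap: 0.251
```

Emit:
arm_command([
  [[0,0,1],0,230],
  [[0,0,1],0,230],
  [[0,0,0],0,230],
  [[0,0,0],0,230],
])

```text
t: 17.57
eef_pos: [604.0, -243.8, 201.2]
orientation: [0.815, -0.579, -0.0, 0.0]
contact_force: [0.1, 0.4, -5.5]
finger_gap: 0.25
```

Emit:
arm_command([
  [[0,0,0.6],0,230],
  [[0,0,0.6],0,230],
  [[0,0,0],0,230],
  [[0,0,0],0,230],
])

```text
t: 17.9
eef_pos: [604.2, -243.9, 200.9]
orientation: [0.816, -0.579, 0.0, -0.0]
contact_force: [-2.9, 0.2, 2.6]
finger_gap: 0.249
```

Emit:
arm_command([
  [[0,0,0],0,170],
  [[0,0,0],0,140],
  [[0,0,0],0,110],
  [[0,0,0],0,90],
  [[0,0,0],0,90],
  [[0,0,-8],0,80],
  [[0,0,-18],0,80],
  [[0,0,-30],0,80],
])

```text
t: 18.57
eef_pos: [602.8, -243.5, 254.2]
orientation: [0.815, -0.579, -0.003, 0.001]
contact_force: [0.5, 0.1, -0.1]
finger_gap: 0.692
```

Emit:
arm_command([
  [[0,0,-35],0,60],
  [[0,0,-35],0,40],
  [[0,0,-25],0,0],
  [[0,0,0],0,0],
])

```text
t: 18.9
eef_pos: [605.7, -244.7, 358.9]
orientation: [0.816, -0.579, 0.005, -0.002]
contact_force: [0.9, -0.1, 0.9]
finger_gap: 0.994
```

```bash
python3 - <<'E'
from h import *
go([627.1,48.2,340],19.2)
d=cam("scene");cv2.imwrite("pics/s8.png",d["img"])
E
```

```text
t 18.9 tcp [ 605.7 -244.7  358.9] ycur -160.69 tilt 0.61 q6 [-0.08  0.29  0.04  0.   -1.31  0.42] F [ 0.9 -0.1  0.9] gap 0.994
shift tool [-269.5 -116.8   18.2]
turn about tool z (deg) 0.11 or -179.89
```

View pics/s8.png

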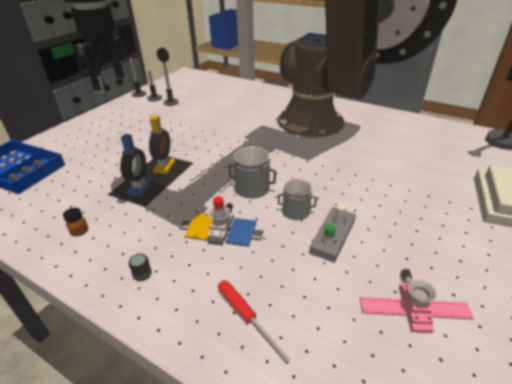

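Emit:
arm_command([
  [[-11,-4.8,0],0,0],
  [[-25,-10.9,0],0,0],
  [[-32,-13.9,0],0,0],
  [[-32,-13.9,0],0,0],
  [[-32,-13.9,0],0,0],
  [[-32,-13.9,0],0,0],
  [[-32,-13.9,0],0,0],
  [[-32,-13.9,0],0,0],
])

```text
t: 19.62
eef_pos: [621.7, 6.2, 350.2]
orientation: [0.816, -0.579, -0.001, 0.001]
contact_force: [0.4, -0.5, -0.4]
finger_gap: 0.997
```

Emit:
arm_command([
  [[-25,-10.9,0],0,0],
  [[-14,-6,0],0,0],
  [[-3,-1,0],0,0],
  [[0,0,0],0,0],
  [[0,0,0],0,0],
  [[0,0,0],0,0],
])

```text
t: 20.12
eef_pos: [625.3, 48.7, 350.9]
orientation: [0.815, -0.579, -0.0, 0.0]
contact_force: [0.3, 0.8, -0.2]
finger_gap: 1.004
```

```bash
python3 m.py;  python3 - <<'E'
from h import *
go([627.1,48.2,138],19.2)
E
```

```text
lens tab top 180 cen [628.1  43.7] size [143.6  24.2] ang 20.7 z 350.9226451632635
filt tab top 17 cen [624.5  44.1] size [128.8  21.5] ang 21.9 z 347.33856550607436
red top 439 cen [629.   46.3] size [144.9  25.8] ang 20.1 z 95.62658939237917
blue seat 1624 cen [614.2  96.9] size [73.5 52.5] ang 16.7 z 7.466615813502557
blue foot 0
yel seat 2825 cen [643.5   0.6] size [80.4 55.7] ang 18.0 z 7.493135793454428
yel foot 0
lens ring top 0
filt ring top 0
[625.3  48.7 350.9] 20.1167
--
lenstabtop 0
lenstabside 0
filttabtop 0
filttabside 0
red 369 cen [626.8  47.7] size [21.5 22.4] ang 65.1 z 95.56780556876578
[627.1  47.5  95.6]
rim 423 cen [627.5  48.4] size [47.8 47.8] ang 63.8 z 55.04122909524949
627.3731689453125 48.36537170410156 24.46546745300293
t 20.17 tcp [625.3  48.5 351. ] ycur -160.8 tilt 0.02 q6 [ 0.39  0.26 -0.03  0.   -1.29 -0.05] F [-0.8 -1.1  0.5] gap 0.995
shift tool [  0.9  -1.7 213. ]
turn about tool z (deg) -0.0 or 180.0
```

View pics/wm.png

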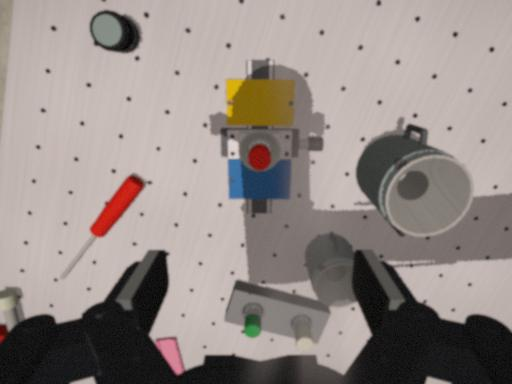

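Emit:
arm_command([
  [[0.9,-1.7,15],0,0],
  [[0,0,30],0,0],
  [[0,0,35],0,0],
  [[0,0,35],0,0],
  [[0,0,35],0,0],
  [[0,0,30],0,30],
  [[0,0,20],0,60],
  [[0,0,8],0,60],
])

```text
t: 20.83
eef_pos: [625.7, 47.7, 139.6]
orientation: [0.815, -0.58, -0.002, 0.002]
contact_force: [-1.1, -0.3, -0.7]
finger_gap: 0.766
```

Emit:
arm_command([
  [[0,0,0],0,60],
  [[0,0,0],0,60],
])

```text
t: 21.0
eef_pos: [627.9, 48.8, 143.9]
orientation: [0.815, -0.579, 0.0, -0.0]
contact_force: [0.9, -0.0, 0.0]
finger_gap: 0.769
```

```bash
python3 - <<'E'
from h import *
go([627.1,48,138],19.2)
d=cam("wrist");cv2.imwrite("pics/w9.png",d["img"])
E
```

```text
t 21.0 tcp [627.9  48.8 143.9] ycur -160.76 tilt 0.04 q6 [ 0.39  0.43 -0.29  0.   -0.86 -0.05] F [ 0.9 -0.   0. ] gap 0.769
shift tool [0.5 1.  5.9]
turn about tool z (deg) 0.04 or -179.96
```

View pics/w9.png

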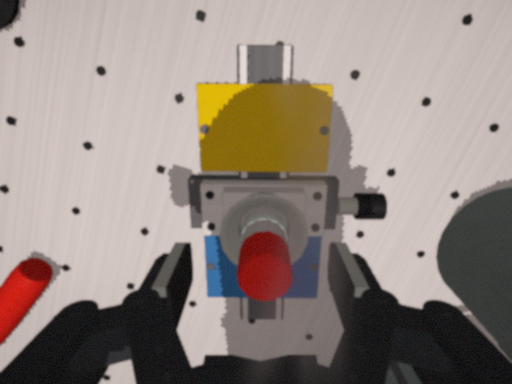

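Emit:
arm_command([
  [[0.5,1,3],0,80],
  [[0,0,2.5],0,110],
  [[0,0,0],0,140],
  [[0,0,0],0,170],
  [[0,0,0],0,190],
  [[0,0,0],0,210],
  [[0,0,0],0,225],
  [[0,0,0],0,225],
], force=30)

```text
t: 21.72
eef_pos: [626.8, 48.6, 138.2]
orientation: [0.816, -0.579, 0.0, -0.0]
contact_force: [-1.9, -0.2, 5.1]
finger_gap: 0.268
```

```bash
python3 - <<'E'
from h import *
go([627.1,48,138],19.2)
E
```

```text
t 21.72 tcp [626.8  48.6 138.2] ycur -160.72 tilt 0.04 q6 [ 0.39  0.43 -0.29  0.   -0.85 -0.05] F [-1.9 -0.2  5.1] gap 0.268
shift tool [ 0.7 -0.1  0.2]
turn about tool z (deg) 0.08 or -179.92
```

Emit:
arm_command([
  [[0,0,-4],0,225],
  [[0,0,-8],0,225],
  [[0,0,-16],0,225],
  [[0,0,-24],0,225],
  [[0,0,-28],0,225],
  [[0,0,-28],0,225],
  [[0,0,-20],0,225],
  [[0,0,-7],0,225],
])

```text
t: 22.38
eef_pos: [627.7, 48.8, 277.1]
orientation: [0.816, -0.579, 0.002, -0.002]
contact_force: [0.1, 0.1, -0.3]
finger_gap: 0.271
```

```bash
cat > pot.py <<'E'
from h import *
np.set_printoptions(precision=1,suppress=True)
def fit(P):
    A=np.c_[2*P,np.ones(len(P))]; s=np.linalg.lstsq(A,(P**2).sum(1),rcond=None)[0]; return s[:2],np.sqrt(s[2]+(s[:2]**2).sum())
for c in ("top","scene","wrist"):
    d=cam(c);W=cloud(d); cv2.imwrite(f"pics/pot_{c}.png",d["img"])
    m=(np.hypot(W[...,0]-442,W[...,1]-28)<62)&(abs(W[...,2]-105.5)<2.5)
    P=W[m][:,:2]
    if len(P)<10: print(c,len(P));continue
    (x,y),r=cv2.minEnclosingCircle(P.astype(np.float32)); print(c,len(P),"enc",x,y,r,"fit",fit(P),"mean",P.mean(0))
    rr=cv2.minAreaRect(P.astype(np.float32));print(rr)
E
python3 pot.py; python3 -c "
from h import *
go([440,28,240])"
```

```text
top 140 enc 445.9493408203125 26.016830444335938 45.35376739501953 fit (array([445.7,  26.1]), np.float64(42.19284053595073)) mean [449.4  24.4]
((445.3011169433594, 25.667421340942383), (87.86933898925781, 88.53660583496094), 86.9375228881836)
scene 139 enc 446.1387939453125 28.693580627441406 46.443260192871094 fit (array([447.9,  28.3]), np.float64(43.16690897324854)) mean [441.3  24. ]
((447.7073669433594, 27.051372528076172), (90.82437896728516, 87.46624755859375), 29.32696533203125)
wrist 1125 enc 447.40606689453125 26.34420394897461 45.93938446044922 fit (array([448.3,  26.1]), np.float64(43.09428533101853)) mean [456.6  34. ]
((454.8989562988281, 31.37488555908203), (72.59416961669922, 91.39310455322266), 33.206817626953125)
t 22.53 tcp [626.3  48.7 272.7] ycur -160.74 tilt 0.05 q6 [ 0.39  0.3  -0.14 -0.   -1.13 -0.05] F [-0.4  0.1 -1.2] gap 0.27
shift tool [-41.9 182.7  32.6]
```

Emit:
arm_command([
  [[-2.2,10,0],0,225],
  [[-4,19,0],0,225],
  [[-6,27,0],0,225],
  [[-6,27,0],0,225],
  [[-6,27,0],0,225],
  [[-6,27,0],0,225],
  [[-5,23,0],0,225],
  [[-3,17,0],0,225],
])

```text
t: 23.2
eef_pos: [443.6, 25.3, 270.9]
orientation: [0.815, -0.579, -0.001, 0.001]
contact_force: [0.5, -0.7, -0.4]
finger_gap: 0.268
```

Emit:
arm_command([
  [[0,0,0],0,225],
  [[0,0,0],0,225],
  [[0,0,0],0,225],
])

```text
t: 23.45
eef_pos: [446.6, 26.2, 272.0]
orientation: [0.816, -0.579, -0.0, 0.0]
contact_force: [1.1, 0.4, -1.1]
finger_gap: 0.27
```

```bash
python3 pot.py; python3 -c "
from h import *
go([447.2,26.3,180])"
```

```text
top 26 enc 426.810546875 19.960718154907227 38.93522262573242 fit (array([444.3,  25.8]), np.float64(41.121397647918826)) mean [412.7  22.4]
((415.1112060546875, 16.736515045166016), (24.270919799804688, 77.87024688720703), 15.407620429992676)
scene 139 enc 446.51580810546875 28.385814666748047 46.79320526123047 fit (array([447.9,  28.2]), np.float64(43.01027523909658)) mean [440.9  23.9]
((447.76971435546875, 27.976058959960938), (90.2885971069336, 87.77603912353516), 20.965232849121094)
wrist 1743 enc 447.4035339355469 26.28902244567871 45.62819290161133 fit (array([447.5,  25.8]), np.float64(42.98889860458885)) mean [449.7  19.2]
((448.1044616699219, 23.87969970703125), (90.42667388916016, 86.08517456054688), 19.3656063079834)
t 23.6 tcp [447.2  26.3 272. ] ycur -160.74 tilt 0.07 q6 [ 0.5   0.   -0.51 -0.   -1.06 -0.17] F [ 0.2  0.3 -0.3] gap 0.268
shift tool [-0.  -0.1 92. ]
```

View pics/pot_wrist.png

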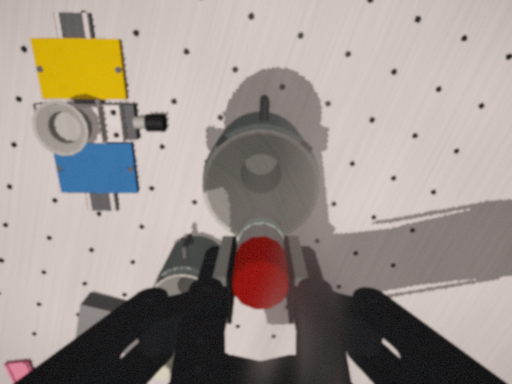

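Emit:
arm_command([
  [[0,0,10],0,225],
  [[0,0,20],0,225],
  [[0,0,22],0,225],
  [[0,0,20],0,225],
  [[0,0,12],0,225],
  [[0,0,4],0,225],
  [[0,0,0],0,225],
  [[0,0,0],0,225],
])

```text
t: 24.27
eef_pos: [447.2, 26.2, 184.6]
orientation: [0.815, -0.579, -0.0, 0.0]
contact_force: [0.4, -0.2, 0.6]
finger_gap: 0.269
```

```bash
python3 -c "
from h import *
go([447.2,26.3,182])"
```

```text
t 24.27 tcp [447.2  26.2 184.6] ycur -160.73 tilt 0.03 q6 [ 0.5   0.1  -0.64  0.   -0.83 -0.17] F [ 0.4 -0.2  0.6] gap 0.269
shift tool [-0.1 -0.1  2.6]
```

Emit:
arm_command([
  [[0,0,0],0,130],
  [[0,0,0],0,100],
  [[0,0,0],0,80],
  [[0,0,0],0,60],
  [[0,0,0],0,60],
  [[0,0,-15],0,60],
  [[0,0,-30],0,60],
  [[0,0,-35],0,60],
])

```text
t: 24.93
eef_pos: [445.8, 25.8, 264.3]
orientation: [0.815, -0.579, -0.001, 0.002]
contact_force: [0.8, 0.6, 0.1]
finger_gap: 0.763
```

```bash
python3 - <<'E'
from h import *
go([548,287,300],0)
d=cam("wrist");cv2.imwrite("pics/w10.png",d["img"])
E
```

```text
t 24.93 tcp [445.8  25.8 264.3] ycur -160.74 tilt 0.23 q6 [ 0.5   0.01 -0.52 -0.   -1.04 -0.17] F [0.8 0.6 0.1] gap 0.763
shift tool [-212.9 -182.5  -36.5]
turn about tool z (deg) 19.26 or -160.74
```

View pics/w10.png

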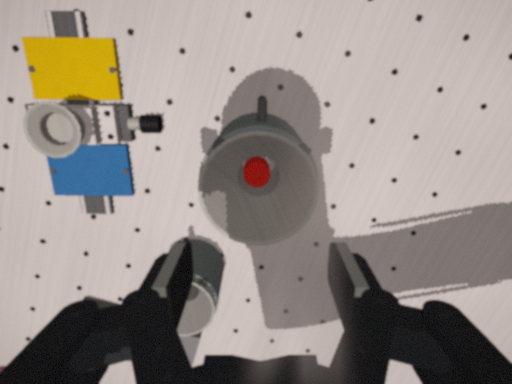

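Emit:
arm_command([
  [[-10,-8.5,-5],0,60],
  [[-20,-17,-6],0,60],
  [[-26,-22,-6],0,60],
  [[-26,-22,-6],0,60],
  [[-26,-22,-6],0,60],
  [[-26,-22,-3],0,60],
  [[-26,-22,0],0,60],
  [[-26,-22,0],0,60],
])

```text
t: 25.65
eef_pos: [534.4, 256.0, 296.0]
orientation: [0.816, -0.579, -0.0, 0.0]
contact_force: [0.2, -0.1, 0.6]
finger_gap: 0.765
```

Emit:
arm_command([
  [[-18,-16,0],0,60],
  [[-9,-8,0],0,60],
  [[0,0,0],0,60],
  [[0,0,0],0,60],
  [[0,0,0],0,60],
])

```text
t: 26.07
eef_pos: [547.4, 286.6, 296.1]
orientation: [0.815, -0.579, -0.0, 0.001]
contact_force: [-0.5, -0.1, 0.4]
finger_gap: 0.763
```

```bash
cat > fr.py <<'E'
from h import *
np.set_printoptions(precision=1,suppress=True)
d=cam("wrist");W=cloud(d);cv2.imwrite("pics/w11.png",d["img"])
hsv=cv2.cvtColor(d["img"],cv2.COLOR_BGR2HSV);H,S,V=[hsv[...,i].astype(int) for i in range(3)]
g=(H>45)&(H<90)&(S>110)&(np.hypot(W[...,0]-548,W[...,1]-287)<40)
zt=np.percentile(W[g][:,2],90);m=g&(abs(W[...,2]-zt)<1.5)
print(zt,m.sum(),W[m].mean(0),cv2.minAreaRect(W[m][:,:2].astype(np.float32)))
w=(S<60)&(np.hypot(W[...,0]-473,W[...,1]-284)<20)&(W[...,2]>58); print("std",w.sum(),W[w].mean(0) if w.sum() else 0)
go([*W[m].mean(0)[:2],138-40+8])
E
python3 fr.py
```

```text
261.17658598910003 2 [579.  296.5 260.3] ((579.0067749023438, 296.539794921875), (11.542075157165527, 0.0), 107.97044372558594)
std 664 [481.7 281.4 132.9]
t 26.12 tcp [547.5 286.3 296.5] ycur -160.76 tilt 0.02 q6 [ 0.8  0.3 -0.1 -0.  -1.2 -0.5] F [-0.6 -0.4  0.1] gap 0.77
shift tool [  0.7 -33.2 190.5]
```

View pics/w11.png

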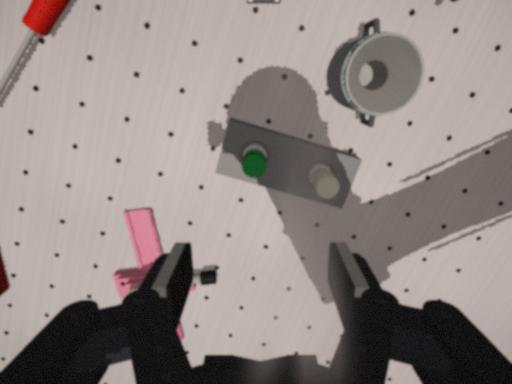

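```bash
sed -i 's/<40)$/<40)\&(W[...,2]<80)/; s/>58)/>58)\&(W[...,2]<80)/' fr.py; python3 fr.py
```

```text
64.364654244364 321 [554.1 287.7  63.8] ((553.6063842773438, 287.8916320800781), (21.397310256958008, 20.94670867919922), 16.542951583862305)
std 459 [478.9 284.7  63.1]
t 26.17 tcp [547.5 286.3 296.8] ycur -160.77 tilt 0.01 q6 [ 0.8  0.3 -0.1 -0.  -1.2 -0.5] F [ 0.  -0.5  0.1] gap 0.762
shift tool [  0.8  -6.6 190.8]
```

Emit:
arm_command([
  [[0.8,-6.4,12],0,60],
  [[0,0,25],0,80],
  [[0,0,30],0,90],
  [[0,0,30],0,90],
  [[0,0,25],0,90],
  [[0,0,15],0,90],
  [[0,0,5],0,90],
  [[0,0,0],0,90],
])

```text
t: 26.83
eef_pos: [553.8, 287.6, 153.1]
orientation: [0.815, -0.579, -0.0, 0.001]
contact_force: [-0.3, 0.4, -0.2]
finger_gap: 0.65
```

Emit:
arm_command([
  [[0,0,0],0,90],
  [[0,0,0],0,90],
])

```text
t: 27.0
eef_pos: [554.9, 288.9, 156.1]
orientation: [0.816, -0.579, 0.0, -0.001]
contact_force: [0.1, -0.1, 0.7]
finger_gap: 0.648
```

```bash
python3 fr.py
```

```text
64.11693039218144 989 [554.2 287.5  63.6] ((554.3001708984375, 287.79595947265625), (21.048254013061523, 21.31216812133789), 7.566139221191406)
std 1301 [479.4 284.1  62.9]
t 27.05 tcp [554.9 289.  156.2] ycur -160.73 tilt 0.15 q6 [ 0.8  0.4 -0.3  0.  -0.9 -0.5] F [ 0.2 -0.3  0.2] gap 0.648
shift tool [ 1.2  1.2 50.2]
```

View pics/w11.png

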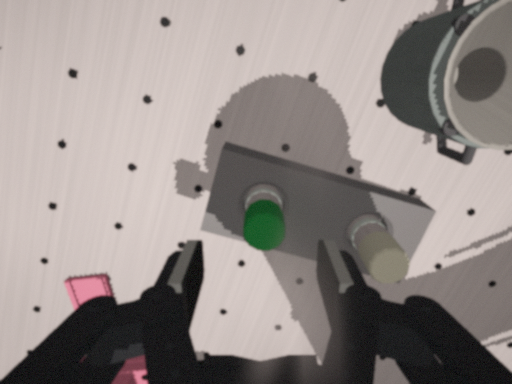

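Emit:
arm_command([
  [[1.1,0.7,10],0,90],
  [[0,0,15],0,90],
  [[0,0,14],0,90],
  [[0,0,8],0,90],
  [[0,0,3],0,90],
  [[0,0,0],0,90],
  [[0,0,0],0,90],
])

```text
t: 27.63
eef_pos: [554.2, 287.5, 105.0]
orientation: [0.816, -0.579, 0.0, -0.0]
contact_force: [-0.5, 0.1, 0.5]
finger_gap: 0.647
```

```bash
python3 - <<'E'
from h import *
go([554.3,287.8,106.2])
E
```

```text
t 27.63 tcp [554.2 287.5 105. ] ycur -160.71 tilt 0.03 q6 [ 0.79  0.46 -0.33  0.   -0.77 -0.45] F [-0.5  0.1  0.5] gap 0.647
shift tool [-0.2 -0.2 -1.2]
```

Emit:
arm_command([
  [[0,0,-1],0,120],
  [[0,0,0],0,150],
  [[0,0,0],0,170],
  [[0,0,0],0,190],
  [[0,0,0],0,210],
  [[0,0,0],0,225],
  [[0,0,0],0,225],
])

```text
t: 28.22
eef_pos: [554.2, 287.5, 106.3]
orientation: [0.816, -0.579, 0.0, -0.0]
contact_force: [-0.9, -0.3, 5.1]
finger_gap: 0.267
```

```bash
python3 - <<'E'
from h import *
go([554.3,287.8,106.2])
E
```

```text
t 28.22 tcp [554.2 287.5 106.3] ycur -160.71 tilt 0.06 q6 [ 0.79  0.46 -0.33  0.   -0.78 -0.45] F [-0.9 -0.3  5.1] gap 0.267
shift tool [-0.2 -0.2  0.1]
```

Emit:
arm_command([
  [[0,0,-4],0,225],
  [[0,0,-10],0,225],
  [[0,0,-18],0,225],
  [[0,0,-24],0,225],
  [[0,0,-24],0,225],
  [[0,0,-18],0,225],
  [[0,0,-10],0,225],
  [[0,0,-2],0,225],
])

```text
t: 28.88
eef_pos: [554.5, 287.8, 218.2]
orientation: [0.816, -0.579, 0.0, -0.002]
contact_force: [0.1, -0.0, -1.1]
finger_gap: 0.27
```

```bash
python3 - <<'E'
from h import *
go([627,48.5,216])
E
```

```text
t 28.88 tcp [554.5 287.8 218.2] ycur -160.72 tilt 0.22 q6 [ 0.79  0.34 -0.22  0.   -1.01 -0.45] F [ 0.1 -0.  -1.1] gap 0.27
shift tool [249.8  10.6   1.8]
```

Emit:
arm_command([
  [[10,0.4,0],0,225],
  [[20,0.8,0],0,225],
  [[26,1.2,0],0,225],
  [[30,1.3,0],0,225],
  [[30,1.3,0],0,225],
  [[30,1.3,0],0,225],
  [[30,1.3,0],0,225],
  [[30,1.3,0],0,225],
])

```text
t: 29.55
eef_pos: [612.9, 87.8, 213.8]
orientation: [0.815, -0.579, -0.001, 0.001]
contact_force: [0.4, 1.6, -0.3]
finger_gap: 0.273
```

Emit:
arm_command([
  [[24,1,0],0,225],
  [[14,0.5,0],0,225],
  [[6,0,0],0,225],
  [[0,0,0],0,225],
  [[0,0,0],0,225],
  [[0,0,0],0,225],
])

```text
t: 30.05
eef_pos: [626.3, 48.7, 215.3]
orientation: [0.816, -0.578, -0.0, 0.0]
contact_force: [0.1, 0.5, -0.3]
finger_gap: 0.267
```

```bash
python3 - <<'E'
from h import *
go([627,48.5,138.5])
d=cam("wrist");W=cloud(d);cv2.imwrite("pics/w12.png",d["img"])
E
```

```text
t 30.05 tcp [626.3  48.7 215.3] ycur -160.69 tilt 0.03 q6 [ 0.39  0.35 -0.21 -0.   -1.01 -0.05] F [ 0.1  0.5 -0.3] gap 0.267
shift tool [ 0.4 -0.6 76.8]
```

View pics/w12.png

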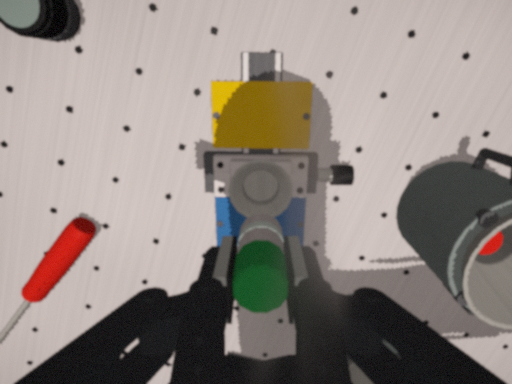

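Emit:
arm_command([
  [[0.4,-0.5,8],0,225],
  [[0,0,15],0,225],
  [[0,0,18],0,225],
  [[0,0,14],0,225],
  [[0,0,9],0,225],
  [[0,0,5],0,225],
  [[0,0,2],0,225],
  [[0,0,0],0,225],
])

```text
t: 30.77
eef_pos: [627.3, 47.9, 144.5]
orientation: [0.816, -0.579, -0.0, 0.0]
contact_force: [1.3, -0.3, -1.2]
finger_gap: 0.271
```

Emit:
arm_command([
  [[0,0,1],0,225],
  [[0,0,1],0,225],
  [[0,0,0],0,225],
  [[0,0,0],0,225],
])

```text
t: 31.1
eef_pos: [627.3, 47.7, 143.1]
orientation: [0.815, -0.579, 0.0, -0.0]
contact_force: [0.0, 0.3, -0.4]
finger_gap: 0.273
```

```bash
python3 - <<'E'
from h import *
go([627,48.5,138.5])
E
```

```text
t 31.1 tcp [627.3  47.7 143.1] ycur -160.73 tilt 0.04 q6 [ 0.39  0.43 -0.29  0.   -0.86 -0.05] F [ 0.   0.3 -0.4] gap 0.273
shift tool [-0.9  0.   4.6]
```

Emit:
arm_command([
  [[-0.4,0,1.3],0,225],
  [[0,0,1.3],0,225],
  [[0,0,1],0,225],
  [[0,0,0],0,225],
  [[0,0,0],0,225],
])

```text
t: 31.52
eef_pos: [627.0, 48.0, 138.9]
orientation: [0.815, -0.579, -0.0, 0.0]
contact_force: [-0.6, -0.5, -0.7]
finger_gap: 0.271
```

```bash
python3 - <<'E'
from h import *
go([627,48.5,138.5])
E
```

```text
t 31.52 tcp [627.   48.  138.9] ycur -160.73 tilt 0.01 q6 [ 0.39  0.43 -0.29  0.   -0.85 -0.05] F [-0.6 -0.5 -0.7] gap 0.271
shift tool [-0.5 -0.2  0.4]
```

Just above the floor; release and rise.

Emit:
arm_command([
  [[0,0,0.5],0,225],
  [[0,0,0],0,190],
  [[0,0,0],0,160],
  [[0,0,0],0,130],
  [[0,0,0],0,100],
  [[0,0,0],0,80],
  [[0,0,-8],0,80],
  [[0,0,-16],0,60],
])

```text
t: 32.18
eef_pos: [626.0, 47.7, 161.3]
orientation: [0.815, -0.579, -0.001, 0.001]
contact_force: [0.3, 1.1, -0.4]
finger_gap: 0.764
```

Emit:
arm_command([
  [[0,0,-25],0,60],
  [[0,0,-30],0,60],
  [[0,0,-15],0,60],
  [[0,0,-5],0,60],
  [[0,0,0],0,60],
  [[0,0,0],0,60],
  [[0,0,0],0,60],
])

```text
t: 32.77
eef_pos: [626.4, 47.9, 236.3]
orientation: [0.815, -0.579, -0.001, 0.001]
contact_force: [-0.1, -0.1, -0.5]
finger_gap: 0.764
```

```bash
cat > seat.py <<'E'
from h import *
np.set_printoptions(precision=2,suppress=True)
d=cam("wrist");W=cloud(d);cv2.imwrite("pics/w13.png",d["img"])
hsv=cv2.cvtColor(d["img"],cv2.COLOR_BGR2HSV);H,S,V=[hsv[...,i].astype(int) for i in range(3)]
cols={"blue":(H>98)&(H<128)&(S>100)&(V>25),"yel":(H>16)&(H<34)&(S>130)}
th=np.radians(19)
for n,c in (("yel",(643,0.5)),("blue",(611,96))):
    m=cols[n]&(np.hypot(W[...,0]-c[0],W[...,1]-c[1])<60)&(W[...,2]<14)&(W[...,2]>2)
    m=cv2.morphologyEx(m.astype(np.uint8),cv2.MORPH_OPEN,np.ones((3,3)))>0
    P=np.array([ray(d,u,v,8)[:2] for v,u in np.argwhere(m)],np.float32)
    r=cv2.minAreaRect(P);print(n,len(P),r)
    # extents in 19deg frame
    for th in np.radians([18.5,19,19.5]):
        ex=np.array([np.cos(th),np.sin(th)]);ey=np.array([-np.sin(th),np.cos(th)])
        a=P@ex;b=P@ey; q=lambda x:(np.percentile(x,0.5),np.percentile(x,99.5))
        xa,yb=q(a),q(b); print("  ",np.degrees(th),"x ext",xa[1]-xa[0],"y ext",yb[1]-yb[0],"c",ex*sum(xa)/2+ey*sum(yb)/2)
g=(H>45)&(H<90)&(S>110)&(np.hypot(W[...,0]-627,W[...,1]-48)<40)&(W[...,2]<110)&(W[...,2]>92)
print("green top",g.sum(),W[g].mean(0))
print(d["s"]["eef_pos"])
E
python3 seat.py
```

```text
yel 5543 ((642.9293823242188, 0.2909355163574219), (82.18376922607422, 55.872371673583984), 18.746204376220703)
   18.5 x ext 80.82313722577624 y ext 54.440050085771645 c [643.05   0.47]
   19.0 x ext 80.89095745665486 y ext 54.1319197548782 c [643.09   0.33]
   19.5 x ext 80.90761305146873 y ext 54.26148386872194 c [643.08   0.26]
blue 2080 ((617.3124389648438, 98.30123901367188), (66.15534973144531, 51.63822937011719), 16.931236267089844)
   18.5 x ext 65.4324010744424 y ext 51.93315240879461 c [617.45  98.01]
   19.0 x ext 65.57524813043722 y ext 52.28494344662492 c [617.46  97.9 ]
   19.5 x ext 65.72044837973147 y ext 52.57377483302763 c [617.47  97.82]
green top 834 [627.05  48.43  95.46]
[626.39  47.89 236.31]
```

View pics/w13.png

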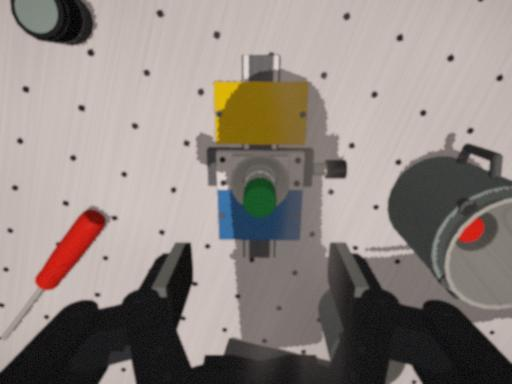

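Emit:
arm_command([
  [[-12,0,-5],0,60],
  [[-18,0,-10],0,60],
  [[-18,0,-10],0,60],
  [[-12,0,-5],0,60],
  [[0,0,0],0,60],
  [[0,0,0],0,60],
  [[0,0,0],0,60],
])

```text
t: 33.4
eef_pos: [607.0, 104.6, 266.8]
orientation: [0.816, -0.579, -0.0, 0.0]
contact_force: [-0.2, 0.0, -0.7]
finger_gap: 0.766
```

```bash
sed -i 's/(S>100)&(V>25)/(S>70)\&(V>15)/' seat.py; python3 seat.py
```

```text
yel 5495 ((642.7958984375, 0.5528106689453125), (82.20075988769531, 54.8148078918457), 18.82870864868164)
   18.5 x ext 81.17992484393835 y ext 54.08638899734618 c [642.73   0.49]
   19.0 x ext 81.18427693903027 y ext 54.010345606713344 c [642.84   0.32]
   19.5 x ext 81.21486255061461 y ext 54.11295232613992 c [642.86   0.24]
blue 3542 ((611.3142700195312, 95.69981384277344), (80.44725036621094, 55.260826110839844), 18.351604461669922)
   18.5 x ext 79.2088947778949 y ext 53.96139595847835 c [611.69  95.29]
   19.0 x ext 79.35473927042244 y ext 54.31619080799345 c [611.67  95.16]
   19.5 x ext 79.494004214391 y ext 54.62362510136583 c [611.65  95.03]
green top 746 [626.92  48.69  95.55]
[606.97 104.61 266.8 ]
```

View pics/w13.png

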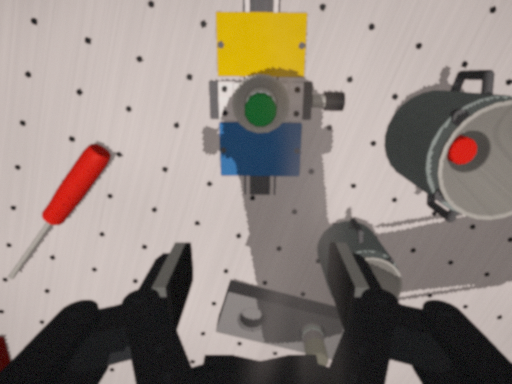

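```bash
python3 - <<'E'
from h import *
go([604.2,-243.9,340],19.27)
E
```

```text
t 33.45 tcp [607.  104.3 266.8] ycur -160.74 tilt 0.07 q6 [ 0.49  0.29 -0.18 -0.   -1.11 -0.15] F [ 0.3  0.1 -0.5] gap 0.767
shift tool [327.8 117.6 -73.1]
turn about tool z (deg) -0.01 or 179.99
```

Emit:
arm_command([
  [[12,4.2,-8],0,60],
  [[24,8.6,-10],0,60],
  [[31,11.1,-10],0,60],
  [[31,11.1,-10],0,60],
  [[31,11.1,-10],0,60],
  [[31,11.1,-10],0,60],
  [[31,11.1,-8],0,60],
  [[31,11.1,-7],0,60],
])

```text
t: 34.12
eef_pos: [605.0, -133.9, 341.4]
orientation: [0.815, -0.579, 0.0, -0.0]
contact_force: [1.4, -0.0, 0.4]
finger_gap: 0.764
```

Emit:
arm_command([
  [[31,11.1,0],0,60],
  [[31,11.1,0],0,60],
  [[24,8.7,0],0,60],
  [[14,5.2,0],0,60],
  [[5.8,2.1,0],0,60],
  [[0,0,0],0,60],
  [[0,0,0],0,60],
  [[0,0,0],0,60],
])

```text
t: 34.78
eef_pos: [604.5, -242.8, 340.6]
orientation: [0.816, -0.579, -0.0, -0.0]
contact_force: [-0.2, 1.2, -0.3]
finger_gap: 0.766
```

```bash
cat > park.py <<'E'
from h import *
np.set_printoptions(precision=1,suppress=True)
d=cam("wrist");W=cloud(d);cv2.imwrite("pics/w14.png",d["img"])
hsv=cv2.cvtColor(d["img"],cv2.COLOR_BGR2HSV);H,S,V=[hsv[...,i].astype(int) for i in range(3)]
cols={"blue":(H>98)&(H<128)&(S>80)&(V>20),"yel":(H>16)&(H<34)&(S>130)}
for n,c in (("blue",(604,-244)),("yel",(491,-255))):
    nr=np.hypot(W[...,0]-c[0],W[...,1]-c[1])<45
    for k,lo,hi in (("tab",163,172),("foot",11,19)):
        m=cols[n]&nr&(W[...,2]>lo)&(W[...,2]<hi)
        if m.sum()>10: print(n,k,m.sum(),W[m].mean(0),cv2.minAreaRect(W[m][:,:2].astype(np.float32)))
go([604.2,-243.9,202],19.27,d["s"])
go([491,-255.7,202],19.27,d["s"])
E
python3 park.py
```

```text
blue tab 635 [ 605.3 -244.7  167.2] ((604.980224609375, -244.19207763671875), (21.494552612304688, 18.908483505249023), 18.762521743774414)
blue foot 470 [ 609.6 -258.1   14.4] ((609.2617797851562, -256.75079345703125), (65.13627624511719, 13.377235412597656), 18.58185386657715)
yel tab 602 [ 493.2 -256.3  167. ] ((492.0936584472656, -255.67555236816406), (22.12919807434082, 19.108604431152344), 19.827938079833984)
yel foot 564 [ 500.9 -265.6   14.2] ((492.1335144042969, -256.26922607421875), (66.80757141113281, 40.67059326171875), 20.235286712646484)
t 34.78 tcp [ 604.5 -242.8  340.6] ycur -160.69 tilt 0.01 q6 [-0.1  0.3  0.  -0.  -1.3  0.4] F [-0.2  1.2 -0.3] gap 0.766
shift tool [  1.    0.6 138.6]
turn about tool z (deg) 0.04 or -179.96
t 34.78 tcp [ 604.5 -242.8  340.6] ycur -160.69 tilt 0.01 q6 [-0.1  0.3  0.  -0.  -1.3  0.4] F [-0.2  1.2 -0.3] gap 0.766
shift tool [-25.3 111.4 138.6]
turn about tool z (deg) 0.04 or -179.96
```

View pics/w14.png

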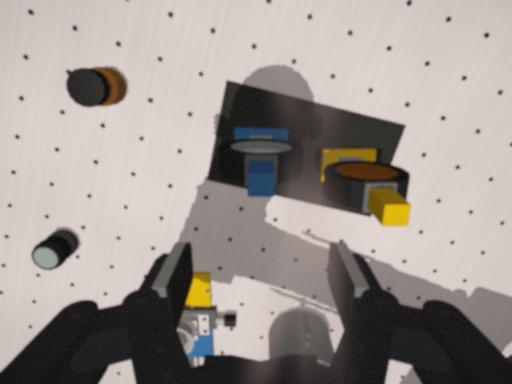

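Emit:
arm_command([
  [[1,0.6,12],0,60],
  [[0,0,25],0,60],
  [[0,0,30],0,60],
  [[0,0,30],0,80],
  [[0,0,22],0,80],
  [[0,0,12],0,80],
  [[0,0,6],0,80],
  [[0,0,1],0,80],
])

```text
t: 35.5
eef_pos: [604.1, -244.3, 201.5]
orientation: [0.816, -0.578, -0.001, 0.0]
contact_force: [-0.0, -1.2, -0.7]
finger_gap: 0.691
```

Emit:
arm_command([
  [[0,0,0],0,80],
  [[0,0,0],0,80],
])

```text
t: 35.67
eef_pos: [605.0, -244.7, 204.1]
orientation: [0.816, -0.579, 0.001, -0.0]
contact_force: [-0.5, 0.8, 0.8]
finger_gap: 0.685
```

```bash
python3 - <<'E'
from h import *
go([604.2,-243.9,201.5],19.27)
E
```

```text
t 35.67 tcp [ 605.  -244.7  204.1] ycur -160.7 tilt 0.14 q6 [-0.09  0.4  -0.17  0.   -1.    0.42] F [-0.5  0.8  0.8] gap 0.685
shift tool [-1.1  0.5  2.6]
turn about tool z (deg) 0.03 or -179.97
```

Emit:
arm_command([
  [[-0.5,0.3,1],0,110],
  [[0,0,0.5],0,150],
  [[0,0,0],0,170],
  [[0,0,0],0,190],
  [[0,0,0],0,210],
  [[0,0,0],0,230],
  [[0,0,0],0,230],
], force=50)

```text
t: 36.25
eef_pos: [604.1, -244.3, 201.6]
orientation: [0.816, -0.579, 0.001, -0.0]
contact_force: [0.4, 1.4, 4.8]
finger_gap: 0.255
```

Emit:
arm_command([
  [[0,0,-5],0,230],
  [[0,0,-12],0,230],
  [[0,0,-20],0,230],
  [[0,0,-24],0,230],
  [[0,0,-24],0,230],
  [[0,0,-20],0,230],
  [[0,0,-12],0,230],
  [[0,0,-5],0.8,230],
])

```text
t: 36.92
eef_pos: [604.0, -244.5, 325.2]
orientation: [0.811, -0.585, 0.001, -0.001]
contact_force: [-1.1, -0.3, -5.4]
finger_gap: 0.253
```

```bash
python3 - <<'E'
from h import *
go([611.2,95.5,320],18.5)
E
```

```text
t 36.92 tcp [ 604.  -244.5  325.2] ycur -161.54 tilt 0.14 q6 [-0.09  0.31 -0.01  0.   -1.25  0.41] F [-1.1 -0.3 -5.4] gap 0.253
shift tool [-320.2 -114.5    5.1]
turn about tool z (deg) -0.04 or 179.96
```

Emit:
arm_command([
  [[-8,-2.9,0],0,230],
  [[-14,-5,0],0,230],
  [[-20,-7.2,0],0,230],
  [[-24,-8.6,0],0,230],
  [[-24,-8.6,0],0,230],
  [[-24,-8.6,0],0,230],
  [[-24,-8.6,0],0,230],
  [[-24,-8.6,0],0,230],
])

```text
t: 37.58
eef_pos: [606.5, -69.9, 321.1]
orientation: [0.811, -0.584, -0.001, 0.001]
contact_force: [-0.1, 0.0, -5.8]
finger_gap: 0.249
```

Emit:
arm_command([
  [[-24,-8.6,0],0,230],
  [[-24,-8.6,0],0,230],
  [[-24,-8.6,0],0,230],
  [[-24,-8.6,0],0,230],
  [[-24,-8.6,0],0,230],
  [[-20,-7.2,0],0,230],
  [[-12,-4.2,0],0,230],
  [[-6,-2,0],0,230],
])

```text
t: 38.25
eef_pos: [610.0, 97.9, 321.4]
orientation: [0.812, -0.584, -0.001, 0.001]
contact_force: [-0.2, -0.0, -5.8]
finger_gap: 0.249
```

Emit:
arm_command([
  [[0,0,0],0,230],
  [[0,0,0],0,230],
  [[0,0,0],0,230],
])

```text
t: 38.5
eef_pos: [610.7, 94.7, 322.6]
orientation: [0.811, -0.585, -0.0, 0.0]
contact_force: [0.2, -0.2, -4.7]
finger_gap: 0.251
```

```bash
python3 - <<'E'
from h import *
go([611.2,95.5,207],18.5)
d=cam("wrist");cv2.imwrite("pics/w15.png",d["img"])
E
```

```text
t 38.5 tcp [610.7  94.7 322.6] ycur -161.56 tilt 0.05 q6 [ 0.47  0.26 -0.09  0.   -1.22 -0.15] F [ 0.2 -0.2 -4.7] gap 0.251
shift tool [ -0.6  -0.8 115.6]
turn about tool z (deg) -0.06 or 179.94
```

View pics/w15.png

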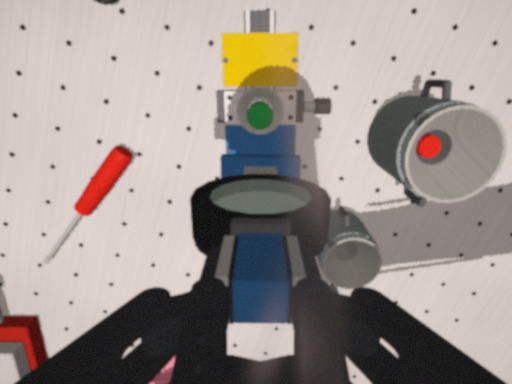

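Emit:
arm_command([
  [[-0.6,-0.7,10],0,230],
  [[0,0,18],0,230],
  [[0,0,22],0,230],
  [[0,0,22],0,230],
  [[0,0,18],0,230],
  [[0,0,12],0,230],
  [[0,0,7],0,230],
  [[0,0,2],0,230],
])

```text
t: 39.22
eef_pos: [610.8, 95.4, 210.1]
orientation: [0.811, -0.585, -0.001, 0.001]
contact_force: [0.1, -0.6, -4.8]
finger_gap: 0.252
```

Emit:
arm_command([
  [[0,0,0],0,230],
  [[0,0,0],0,230],
  [[0,0,0],0,230],
  [[0,0,0],0,230],
])

```text
t: 39.55
eef_pos: [611.8, 96.4, 213.0]
orientation: [0.811, -0.584, 0.0, -0.001]
contact_force: [-0.4, -0.3, -5.7]
finger_gap: 0.251
```

```bash
python3 - <<'E'
from h import *
go([611.2,95.5,206.6],18.5)
E
```

```text
t 39.55 tcp [611.8  96.4 213. ] ycur -161.52 tilt 0.1 q6 [ 0.47  0.34 -0.24  0.   -0.99 -0.15] F [-0.4 -0.3 -5.7] gap 0.251
shift tool [0.6 0.9 6.4]
turn about tool z (deg) -0.02 or 179.98
```

Emit:
arm_command([
  [[0.6,0.8,1.5],0,230],
  [[0,0,1.5],0,230],
  [[0,0,1.5],0,230],
  [[0,0,1],0,230],
  [[0,0,0],0,230],
  [[0,0,0],0,230],
  [[0,0,0],0,230],
])

```text
t: 40.13
eef_pos: [611.0, 95.4, 206.6]
orientation: [0.811, -0.584, 0.0, -0.0]
contact_force: [-0.0, 0.1, -3.0]
finger_gap: 0.252
```

```bash
python3 - <<'E'
from h import *
go([611.2,95.5,206.6],18.5)
E
```

```text
t 40.13 tcp [611.   95.4 206.6] ycur -161.53 tilt 0.01 q6 [ 0.47  0.34 -0.25  0.   -0.98 -0.15] F [-0.   0.1 -3. ] gap 0.252
shift tool [-0.  -0.2  0. ]
turn about tool z (deg) -0.03 or 179.97
```

Emit:
arm_command([
  [[0,0,0.5],0,230],
  [[0,0,0.5],0,230],
  [[0,0,0],0,230],
  [[0,0,0],0,230],
])

```text
t: 40.47
eef_pos: [611.1, 95.4, 206.6]
orientation: [0.812, -0.584, 0.0, -0.0]
contact_force: [-3.6, -0.6, 5.3]
finger_gap: 0.253
```

Seated. Release, rise and check.

Emit:
arm_command([
  [[0,0,0],0,170],
  [[0,0,0],0,140],
  [[0,0,0],0,110],
  [[0,0,0],0,90],
  [[0,0,0],0,80],
  [[0,0,-8],0,80],
  [[0,0,-18],0,80],
  [[0,0,-30],0,80],
])

```text
t: 41.13
eef_pos: [609.6, 95.0, 259.6]
orientation: [0.811, -0.585, -0.002, 0.002]
contact_force: [0.3, -0.5, -0.7]
finger_gap: 0.683
```

Emit:
arm_command([
  [[0,0,-35],0,60],
  [[0,0,-35],0,60],
  [[0,0,-25],0,60],
  [[0,0,-8],0,60],
  [[0,0,0],0,60],
  [[0,0,0],0,60],
  [[0,0,0],0,60],
])

```text
t: 41.72
eef_pos: [610.3, 95.3, 363.2]
orientation: [0.811, -0.585, -0.001, 0.001]
contact_force: [-0.5, 0.0, -0.4]
finger_gap: 0.764
```

```bash
python3 m.py; cp pics/wm.png pics/w16.png; python3 - <<'E'
from h import *
go([491,-255.7,340],19.27)
d=cam("scene");cv2.imwrite("pics/s16.png",d["img"])
E
```

```text
lens tab top 641 cen [612.2  91.8] size [127.7  25.7] ang 18.5 z 172.46097698735394
filt tab top 21 cen [611.7  92. ] size [125.5  25.1] ang 17.5 z 356.5772901908855
red top 37 cen [613.   93.8] size [127.5  23.1] ang 18.4 z 352.4714524402473
blue seat 184 cen [622.5  80.6] size [66.8 22.4] ang 21.8 z 7.488038197402432
blue foot 377 cen [618.6  82.9] size [61.7 13.6] ang 19.8 z 19.373986816574643
yel seat 3057 cen [643.1   0.2] size [81.  55.2] ang 19.0 z 7.564556495568638
yel foot 0
lens ring top 463 cen [612.2  95.7] size [49.6 29. ] ang 17.7 z 123.86336880683672
filt ring top 0
[610.3  95.3 363.2] 41.7167
--
lenstabtop 477 cen [611.7  95.4] size [21.1 18.3] ang 18.3 z 172.40901816369035
[611.6  95.  172.4]
lenstabside 215 cen [614.4  87. ] size [20.5  1. ] ang 17.4 z 153.23419896426856
[614.5  87.  152.5]
filttabtop 0
filttabside 0
red 0
[nan nan nan]
rim 515 cen [627.2  48.6] size [47.7 47.7] ang 65.0 z 54.96952818808802
627.1453857421875 48.375274658203125 24.263887405395508
t 41.77 tcp [610.3  95.3 362.9] ycur -161.54 tilt 0.15 q6 [ 0.47  0.24 -0.03 -0.   -1.31 -0.15] F [0.2 0.2 0.2] gap 0.768
shift tool [295.1 224.3  23.5]
turn about tool z (deg) -0.81 or 179.19m.py:28: RuntimeWarning: Mean of empty slice.
  m=(np.hypot(W[...,0]-627,W[...,1]-50)<30)&cols["red"]&(abs(W[...,2]-95.7)<2); rect(m,0,"red"); print(W[m].mean(0))
  ret = um.true_divide(
```

View pics/w16.png

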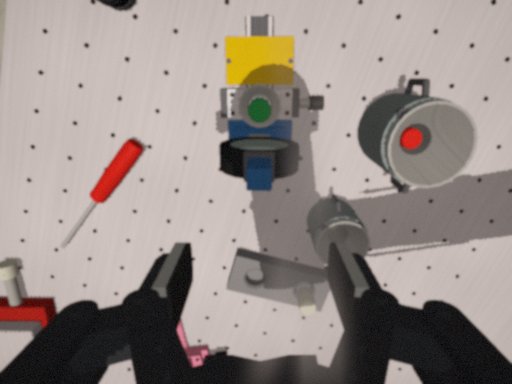

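View pics/s16.png

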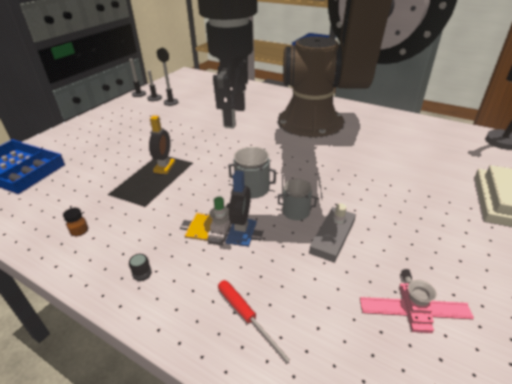

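Emit:
arm_command([
  [[10,7.6,0],0,60],
  [[20,15.2,0],0,60],
  [[27,20.5,0],0,60],
  [[27,20.5,0],0,60],
  [[27,20.5,0],0,60],
  [[27,20.5,0],0,60],
  [[27,20.5,0],0,60],
  [[27,20.5,0],0,60],
])

```text
t: 42.48
eef_pos: [532.1, -134.6, 363.9]
orientation: [0.811, -0.584, -0.0, 0.0]
contact_force: [0.8, -0.7, -0.1]
finger_gap: 0.76
```

Emit:
arm_command([
  [[27,20.5,0],0,60],
  [[27,20.5,0],0,60],
  [[24,18.2,6],0,60],
  [[16,12,10],0,60],
  [[9,7.3,7],0,60],
  [[0,0,0],-0.8,60],
  [[0,0,0],0,60],
  [[0,0,0],0,60],
])

```text
t: 43.15
eef_pos: [491.8, -255.2, 341.5]
orientation: [0.816, -0.579, -0.0, 0.0]
contact_force: [-0.1, 0.3, 0.4]
finger_gap: 0.763
```

```bash
python3 park.py
```

```text
yel tab 614 [ 491.8 -256.7  167.2] ((491.6612548828125, -256.2070617675781), (20.827739715576172, 18.720590591430664), 19.6065616607666)
yel foot 485 [ 496.2 -269.9   14.2] ((496.37493896484375, -268.7044677734375), (65.58257293701172, 13.372551918029785), 19.654619216918945)
t 43.15 tcp [ 491.8 -255.2  341.5] ycur -160.72 tilt 0.02 q6 [-0.1  0.1 -0.2  0.  -1.2  0.5] F [-0.1  0.3  0.4] gap 0.763
shift tool [  26.5 -109.9  139.4]
turn about tool z (deg) 0.01 or -179.99
t 43.15 tcp [ 491.8 -255.2  341.5] ycur -160.72 tilt 0.02 q6 [-0.1  0.1 -0.2  0.  -1.2  0.5] F [-0.1  0.3  0.4] gap 0.763
shift tool [  0.3   0.8 139.5]
turn about tool z (deg) 0.01 or -179.99
```

View pics/w14.png

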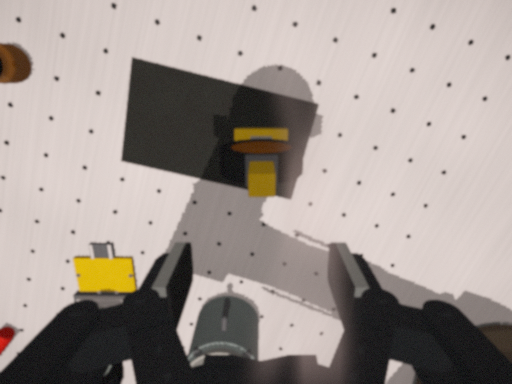

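Emit:
arm_command([
  [[0.3,0.6,12],0,60],
  [[0,0,25],0,60],
  [[0,0,30],0,60],
  [[0,0,30],0,80],
  [[0,0,22],0,80],
  [[0,0,11],0,80],
  [[0,0,5],0,80],
  [[0,0,1],0,80],
])

```text
t: 43.87
eef_pos: [491.6, -255.5, 205.4]
orientation: [0.816, -0.578, -0.0, 0.0]
contact_force: [0.5, -0.5, 0.9]
finger_gap: 0.688
```

Emit:
arm_command([
  [[0,0,0],0,80],
  [[0,0,0],0,80],
  [[0,0,0],0,80],
])

```text
t: 44.12
eef_pos: [491.8, -256.0, 206.9]
orientation: [0.816, -0.579, 0.001, -0.0]
contact_force: [-0.6, -0.4, 0.5]
finger_gap: 0.69
```

```bash
python3 - <<'E'
from h import *
go([491,-255.7,202.2],19.27)
E
```

```text
t 44.12 tcp [ 491.8 -256.   206.9] ycur -160.72 tilt 0.14 q6 [-0.13  0.25 -0.39  0.   -0.93  0.46] F [-0.6 -0.4  0.5] gap 0.69
shift tool [-0.6  0.7  4.7]
turn about tool z (deg) 0.01 or -179.99
```

Emit:
arm_command([
  [[-0.5,0.5,2],0,110],
  [[0,0,1.5],0,150],
  [[0,0,0],0,170],
  [[0,0,0],0,190],
  [[0,0,0],0,210],
  [[0,0,0],0,230],
  [[0,0,0],0,230],
])

```text
t: 44.7
eef_pos: [490.7, -255.7, 202.1]
orientation: [0.816, -0.579, 0.0, -0.0]
contact_force: [0.4, -0.4, 0.5]
finger_gap: 0.249
```

Emit:
arm_command([
  [[0,0,-5],0,230],
  [[0,0,-12],0,230],
  [[0,0,-20],0,230],
  [[0,0,-20],0,230],
  [[0,0,-14],0,230],
  [[0,0,-5],0.8,230],
  [[0,0,0],0,230],
])

```text
t: 45.28
eef_pos: [490.6, -255.6, 279.0]
orientation: [0.811, -0.585, 0.001, -0.0]
contact_force: [-0.5, 0.1, -3.7]
finger_gap: 0.254
```

```bash
python3 - <<'E'
from h import *
go([642.4,0.5,278],18.5)
E
```

```text
t 45.28 tcp [ 490.6 -255.6  279. ] ycur -161.61 tilt 0.09 q6 [-0.13  0.18 -0.3  -0.   -1.1   0.45] F [-0.5  0.1 -3.7] gap 0.254
shift tool [-195.2 -224.8    1.2]
turn about tool z (deg) -0.11 or 179.89
```

Emit:
arm_command([
  [[-5,-6,0],0,230],
  [[-11,-12.7,0],0,230],
  [[-15,-17.3,0],0,230],
  [[-17,-19.6,0],0,230],
  [[-17,-19.6,0],0,230],
  [[-17,-19.6,0],0,230],
  [[-17,-19.6,0],0,230],
  [[-17,-19.6,0],0,230],
])

```text
t: 45.95
eef_pos: [580.7, -101.5, 276.1]
orientation: [0.811, -0.585, -0.001, 0.001]
contact_force: [0.5, -0.3, -2.0]
finger_gap: 0.25
```

Emit:
arm_command([
  [[-17,-19.6,0],0,230],
  [[-17,-19.6,0],0,230],
  [[-17,-19.6,0],0,230],
  [[-15,-17.3,0],0,230],
  [[-8,-9,0],0,230],
  [[-4.5,-5,0],0,230],
  [[0,0,0],0,230],
  [[0,0,0],0,230],
])

```text
t: 46.62
eef_pos: [640.8, -0.3, 277.0]
orientation: [0.811, -0.584, -0.001, 0.001]
contact_force: [-0.5, -0.3, -3.3]
finger_gap: 0.252
```

```bash
python3 - <<'E'
from h import *
go([642.4,0.5,207.1],18.5)
d=cam("wrist");cv2.imwrite("pics/w17.png",d["img"])
E
```

```text
t 46.62 tcp [ 6.408e+02 -3.000e-01  2.770e+02] ycur -161.52 tilt 0.11 q6 [ 0.3   0.32 -0.11 -0.   -1.15  0.02] F [-0.5 -0.3 -3.3] gap 0.252
shift tool [-0.3 -1.9 69.9]
turn about tool z (deg) -0.02 or 179.98
```

View pics/w17.png

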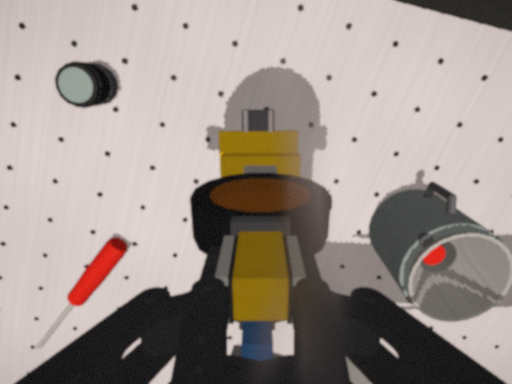

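Emit:
arm_command([
  [[-0.3,-1.7,8],0,230],
  [[0,0,14],0,230],
  [[0,0,16],0,230],
  [[0,0,14],0,230],
  [[0,0,9],0,230],
  [[0,0,3],0,230],
  [[0,0,0],0,230],
  [[0,0,0],0,230],
])

```text
t: 47.33
eef_pos: [643.2, 0.4, 214.6]
orientation: [0.811, -0.585, 0.0, -0.0]
contact_force: [0.4, -0.7, -4.0]
finger_gap: 0.248
```

Emit:
arm_command([
  [[0,0,0],0,230],
  [[0,0,0],0,230],
  [[0,0,0],0,230],
])

```text
t: 47.58
eef_pos: [643.2, 0.7, 214.8]
orientation: [0.811, -0.584, 0.0, -0.0]
contact_force: [0.7, 0.1, -3.5]
finger_gap: 0.252
```

```bash
python3 - <<'E'
from h import *
go([642.4,0.5,207.1],18.5)
E
```

```text
t 47.58 tcp [643.2   0.7 214.8] ycur -161.53 tilt 0.07 q6 [ 0.3   0.37 -0.18  0.   -1.02  0.02] F [ 0.7  0.1 -3.5] gap 0.252
shift tool [-0.   0.9  7.7]
turn about tool z (deg) -0.03 or 179.97
```

Emit:
arm_command([
  [[0,0.6,2],0,230],
  [[0,0,2],0,230],
  [[0,0,1.5],0,230],
  [[0,0,1],0,230],
  [[0,0,0],0,230],
  [[0,0,0],0,230],
  [[0,0,0],0,230],
])

```text
t: 48.17
eef_pos: [642.4, 0.5, 207.4]
orientation: [0.811, -0.584, -0.0, 0.0]
contact_force: [0.6, 0.3, -3.3]
finger_gap: 0.251
```

```bash
python3 - <<'E'
from h import *
go([642.4,0.5,207.1],18.5)
E
```

```text
t 48.17 tcp [6.424e+02 5.000e-01 2.074e+02] ycur -161.53 tilt 0.01 q6 [ 0.3   0.38 -0.19 -0.   -1.    0.02] F [ 0.6  0.3 -3.3] gap 0.251
shift tool [-0.  -0.1  0.3]
turn about tool z (deg) -0.03 or 179.97
```

Emit:
arm_command([
  [[0,0,0.5],0,230],
  [[0,0,0.5],0,230],
  [[0,0,0],0,230],
  [[0,0,0],0,230],
])

```text
t: 48.5
eef_pos: [642.5, 0.5, 207.1]
orientation: [0.811, -0.584, 0.0, -0.0]
contact_force: [-2.2, 0.4, 2.5]
finger_gap: 0.253
```

Emit:
arm_command([
  [[0,0,0],0,170],
  [[0,0,0],0,140],
  [[0,0,0],0,110],
  [[0,0,0],0,90],
  [[0,0,0],0,80],
  [[0,0,-8],0,80],
  [[0,0,-18],0,80],
  [[0,0,-30],0,80],
])

```text
t: 49.17
eef_pos: [641.0, 0.3, 260.6]
orientation: [0.811, -0.585, -0.002, 0.002]
contact_force: [0.8, -0.2, -0.3]
finger_gap: 0.685
```

Emit:
arm_command([
  [[0,0,-35],0,60],
  [[0,0,-35],0,60],
  [[0,0,-30],0,60],
  [[-8,0,-12],0,60],
  [[-22,0,0],0,60],
  [[-26,0,0],0,60],
  [[-18,0,0],0,60],
  [[-6,0,0],0,60],
])

```text
t: 49.83
eef_pos: [616.2, 78.3, 375.2]
orientation: [0.812, -0.584, 0.0, -0.0]
contact_force: [0.5, -0.5, -1.0]
finger_gap: 0.765
```

Emit:
arm_command([
  [[0,0,0],0,60],
  [[0,0,0],0,60],
  [[0,0,0],0,60],
])

```text
t: 50.08
eef_pos: [617.2, 75.8, 374.5]
orientation: [0.811, -0.585, 0.0, 0.0]
contact_force: [0.1, 0.2, 0.1]
finger_gap: 0.76
```

```bash
python3 m.py 2>/dev/null; python3 - <<'E'
from h import *
d=cam("scene");cv2.imwrite("pics/s18.png",d["img"])
go([0,0,0])
E
```

```text
lens tab top 560 cen [614.9  81.7] size [126.8  45.9] ang 17.7 z 172.36559723217465
filt tab top 706 cen [614.7  47.3] size [102.9 104.1] ang 75.8 z 172.40375263900043
red top 50 cen [622.8  76.4] size [120.8  21.2] ang 17.8 z 363.16471209017277
blue seat 160 cen [620.5  82. ] size [69.4 25. ] ang 19.8 z 7.503068013403663
blue foot 365 cen [617.5  83.3] size [63.1 15.3] ang 19.8 z 19.401190476306738
yel seat 564 cen [643.    0.5] size [80.7 56.2] ang 18.3 z 7.467488996751939
yel foot 108 cen [643.5   1. ] size [64.8 41.5] ang 18.5 z 19.16427387200352
lens ring top 413 cen [612.3  96. ] size [49.5 28.9] ang 17.7 z 123.91203216594886
filt ring top 515 cen [643.6   1.1] size [49.7 27.8] ang 18.5 z 123.78011656311747
[617.2  75.8 374.5] 50.0833
--
lenstabtop 416 cen [611.6  95.1] size [20.6 18.3] ang 19.2 z 172.37351878079855
[611.7  95.1 172.3]
lenstabside 234 cen [614.4  87. ] size [20.7  1.2] ang 17.2 z 152.28599029772306
[614.4  87.1 152. ]
filttabtop 665 cen [643.6   0.5] size [21. 19.] ang 18.5 z 172.4128249969852
[643.4   0.6 172.4]
filttabside 0
red 0
[nan nan nan]
rim 450 cen [627.4  48.5] size [46.7 47.4] ang 18.4 z 55.0323726963756
627.067138671875 48.500152587890625 24.3110294342041
t 50.18 tcp [617.2  75.6 374.4] ycur -161.58 tilt 0.02 q6 [ 0.44  0.24 -0.    0.   -1.33 -0.11] F [-0.6 -0.1 -0.1] gap 0.766
shift tool [-123.4  609.4  374.6]
```

View pics/wm.png

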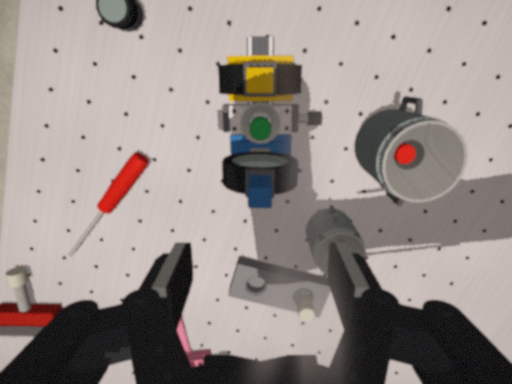

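View pics/s18.png

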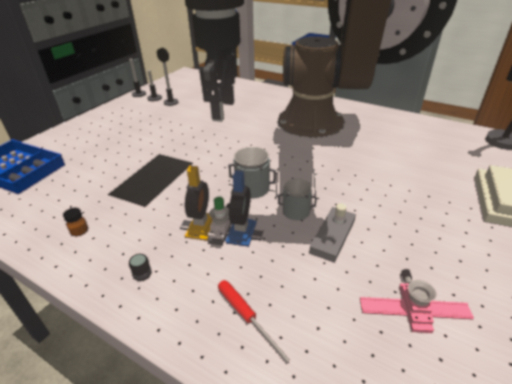

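```bash
python3 -c "
from rig import job_done
print(job_done())"
```

```text
the job is handed in; nothing more can be done
None
```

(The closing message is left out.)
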